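# Sort fixture posts by the feel of their feet

### The arm

A 6-joint arm with a two-finger parallel gripper is mounted at the origin on the work surface. World frame = base frame: x ahead of the robot, y to its left, z up, the work surface at z = 0. Lengths are in mm, angles in degrees, forces in N, time in s.
With the tool pointing down it reaches from about 350 to 775 mm from the base axis. Payload 7.3 kg.
Tool frame: the origin (TCP) lies midway between the tips of the shut fingers; the grasp point (between the pads) lies 19 mm behind it; z points along the fingers, y is the direction in which the jaws open and shut (so a half turn about z gives the same grasp; the last joint's range is limited). The gripper opens to 92 mm and grips with 3 to 60 N. Pads are 19 mm wide; open, the fingers measure 130 mm over their backs; the gripper's body (75 mm by 190 mm) begins 47 mm behind the grasp point.
Start: joints at [-75.745, 19.595, 87.324, -0, 73.075, -8.365], TCP at [201.951, -484.624, 226.741] pointing down, gripper open.
Joint ranges: [-145.02, 145.02], [-44.19, 115.74], [2.07, 154.8], [-57.11, 237.11], [16.16, 152.29], [-177.93, 177.93]. Speed limits (degrees/s): [147.25, 147.25, 180, 180, 180, 180].

### API

Orientations are given as [roll, pitch, yaw] about the fixed x, y, z axes, in that order (R = Rz(yaw) Ry(pitch) Rx(roll)).
In Python, from bench import robot, optics gives the robot as it stands. The module is installed in compiled form; this text tells all that it offers.
- The arm moves only by the tool send_rows, never from a script. Its argument "plan" is a list of rows, each an object with "claw": the gripper command: -1 is shut, 1 is fully open, values between are in proportion; "xyz": the shift along the world's x, y, z each as a share of 50 cm, from -1 to 1, a list of three; "angular": the turn, a rotation vector about the world's x, y, z each as a share of 360 degrees, from -1 to 1, a list of three. A call has exactly 10 rows; each row shifts and turns the commanded pose from where the row before left it; what a row does not reach is not made up. A row lasts 1/12 s, in which the tool goes at most 41.7 mm and 7.16 degrees, less where a joint would pass 70% of its speed; a pose out of reach is approached as far as the arm can. A call with a number of a shift or a turn outside -1 to 1 is refused whole. A call with a gripper value outside its range is refused whole. The fingers move at their own pace and stop on an object; "squeeze" is the grip in N (left out, the last holds). Time passes only in rows, so rows that do not move let the fingers close, or fill a call up. It gives the time, the measured TCP pose, the force and the opening at its end, in the units of the state.
- robot.observe(): the state, without advancing time (a new reading comes with each control period).
- optics.read_camera(name): name is "scene" or "top"; returns a dict with "frame" (400x640x3 uint8, blue, green, red), "camera_matrix" (3x3 intrinsics, pixels), "R" (3x3) and "t" (3): a world point X has camera coordinates R X + t. Camera axes: x right, y down, z forward; pixel columns grow to the right and rows downward; lengths in mm; the calibration is good to about 2 mm. A picture is of the moment at which its call begins. There is no depth.
- robot.finish_job(): hands the job in, once; it reports no verdict.
The state is a dict: "t": time; "q": joint angles; "joint_vel": joint speeds; "joint_torque": joint torques, N m; "tool_pos": TCP position; "orientation": TCP orientation; "force": force on the tool from outside, world axes, zero at the start; "moment": the same for the moment, N m; "opening": finger opening in mm.
Only numpy, scipy, OpenCV 4.12 (cv2) and the standard library are available. Lean on these libraries where they do the work, as an engineer would, in place of code of your own. Each camera call takes 0.05 s, during which the arm holds its last target.

### The job

Three square-headed metal fixture posts stand in the sloped black stand; two have a chamfered foot and one is cut square, but the feet are out of sight and only a chamfered one goes fully home through the step in a rack bore. Find out by feel which are which and leave the two chamfered posts standing fully home in the two bores of the upright aluminium rack, the square one standing fully down in any bore of the sloped stand. Leave the scanned housing, the round tin and the spray can where they are.

Things in the scene. Friction and masses are not known exactly. Their poses are not given: they have to be found in the camera images.
- stand: Fixed sloped black stand on an aluminium base 115 x 270 mm; origin: on the table under the middle bore's floor, z up, y along its row of three bores. The block (80 x 260 x 60 mm) is turned 26 degrees about y: going up, the bores lean towards -x, the robot's side. Bores 29 x 29 mm, square, with a 3 mm chamfered mouth, 60 mm deep, at y = +90, 0, -90 mm. At the start one loose post stands in each, dealt at random.
- rack: Fixed upright aluminium rack block 80 x 180 mm, top 70 mm above the table; origin: centre of its base's underside (100 x 200 mm), z up, y along its two bores at y = +45, -45 mm. Each bore is upright, 30 mm across with a 3 mm chamfered mouth, 50 mm deep to a step; from there a hole 22 mm across goes 8 mm further down to the floor.
- seat_1: Steel floor of the rack bore at y = +45 mm; origin: the floor's centre (12 mm above the table, 58 mm below the rack's top), axes as the rack's. Only a chamfered foot passes the step and rests here; a square foot stops on the step and that post stands 8 mm higher.
- seat_2: Steel floor of the rack bore at y = -45 mm, otherwise as seat_1.
- head_1 (a point): Where the middle of the square head of the post in bore place_1 is at the start (fixed to the stand: it does not follow the post); 130 mm up the post from its foot, axes as place_1. Each post: 160 mm long, 0.24 to 0.39 kg; round shank 26 mm across (lower 100 mm), then a steel square head 28 x 28 x 60 mm, flats along and across the stand's y.
- head_2 (a point): As head_1, for the post in place_2. Feet: square foot = flat, the full 26 mm across, sharp edge; chamfered foot = a cone narrowing from 26 mm (16 mm above the end) to a flat 12 mm across at the end. Otherwise the three posts are the same; they balance about 105 mm above the foot.
- head_3 (a point): As head_1, for the post in place_3.
- place_1: Steel floor of the y = +90 mm bore of the sloped stand; origin: the floor's centre (38 mm above the table), z up along the leaning bore (mouth at z = 60 mm), y along the row as the stand's y, x square to both. A resting post leans on the bore's -x wall, its axis 1 to 1.5 mm to the -x side of this one.
- place_2: Steel floor of the middle bore of the sloped stand; origin: the floor's centre (38 mm above the table), z up along the leaning bore (mouth at z = 60 mm), y along the row as the stand's y, x square to both. A resting post leans on the bore's -x wall, its axis 1 to 1.5 mm to the -x side of this one.
- place_3: Steel floor of the y = -90 mm bore of the sloped stand; origin: the floor's centre (38 mm above the table), z up along the leaning bore (mouth at z = 60 mm), y along the row as the stand's y, x square to both. A resting post leans on the bore's -x wall, its axis 1 to 1.5 mm to the -x side of this one.
- housing: Bystander: grey cast housing 100 x 120 x 50 mm with round scan dots on a black block, 80 mm high in all; origin at the centre of its underside.
- tin: Bystander: flat round steel tin with a lid, 96 mm across, 32 mm high; origin at the centre of its underside.
- spray_can: Bystander: upright can 52 mm across, 110 mm high; origin at the centre of its underside.
There are look-alikes about, which are no part of the job. Leave any blue, green or orange look-alike of the rack alone.

How it is judged (in metres and radians):
At the end, for the whole second after the job is handed in: A post rests on the floor of both rack bores (weight on each floor above 0.4 N, which only a chamfered foot can do), and the third post rests on the floor of one of the sloped stand's bores (above 0.3 N) (contact force between each of seat_1, seat_2 and anything else above 0.4 N and contact force between any of place_1, place_2, place_3 and anything else above 0.3 N); the robot touches nothing.
It fails at once if the housing is moved more than 20 mm (distance of housing from where it was at the start of the episode above 0.02 m).
It fails at once if the round tin is moved more than 20 mm (distance of tin from where it was at the start of the episode above 0.02 m).
It fails at once if the spray can is moved more than 20 mm (distance of spray_can from where it was at the start of the episode above 0.02 m).
It also fails if it takes over 72 s, if anything falls off the work surface, if the arm or the gripper's body presses on something with over 40 N, if the wrist force passes 120 N, or if a joint passes its speed limit or range.

## Working session

There is one attempt and no reset: what is moved stays moved. The work goes in short steps, Python scripts to look and compute and a tool call to move; the robot and the scene stay as the last step left them, time stands still between calls to the robot, and variables do not carry over. Pictures are saved under pics/ and viewed, and the job is handed in when it is done.

Besides the shell and the picture viewer there is one more tool, called in YAML: its name, and indented under it one key for each argument. send_rows: Moves the arm, as the interface text tells. Shift numbers are shares of 50 cm and turn numbers shares of 360 degrees, none past 1 either way. Its arguments: {"type":"object","properties":{"plan":{"type":"array"},"squeeze":{"type":"number"}},"required":["plan"]}

```bash
ls; mkdir -p pics
python3 - <<'E'
from bench import robot, optics
import cv2,numpy as np
print(robot.observe())
for n in("scene","top"):
    d=optics.read_camera(n); cv2.imwrite(f"pics/{n}0.png",d["frame"]); print(n,d["camera_matrix"].tolist(),d["R"].tolist(),d["t"].tolist())
E
```

```text
pics
{'t': 0.0, 'q': array([-7.57453392e+01,  1.96366530e+01,  8.73776772e+01, -2.78018709e-04,
        7.30734881e+01, -8.36572825e+00]), 'joint_vel': array([ 0.06441788,  0.0263262 , -0.00637012,  0.01604137, -0.10126249,
       -0.05314217]), 'joint_torque': array([-2.56800176e-04, -4.31243527e+01, -2.44215167e+01,  7.18415016e-02,
        5.61663124e-02, -1.28603292e-04]), 'tool_pos': array([ 201.84129905, -484.21080189,  226.04027324]), 'orientation': array([-1.79913077e+02, -1.25137620e-02,  2.26204608e+01]), 'force': array([ 0.40942448,  0.52276718, -0.49239376]), 'moment': array([-0.0270738 ,  0.00548704,  0.01469343]), 'opening': 91.93222510299624}
scene [[491.69001903765684, 0.0, 322.2201253088411], [0.0, 491.69001903765684, 199.1922173475469], [0.0, 0.0, 1.0]] [[0.34585177791702143, 0.9382573679498515, 0.007723936784606204], [0.7438823044951972, -0.2691673132055019, -0.6117091421260973], [-0.5718615783304118, 0.21730639426751477, -0.7910450469094044]] [-118.36915318360754, -336.60102638609277, 1673.722373702642]
top [[455.60717899343996, 0.0, 320.4405013886609], [0.0, 455.60717899343996, 196.98503712831578], [0.0, 0.0, 1.0]] [[0.018941463217339097, -0.9997958435122049, -0.007035074051131715], [-0.9961222156817445, -0.018266280501773643, -0.08606320016082622], [0.08591712516418429, 0.008637956491511264, -0.9962648409490182]] [-103.09333066628616, 531.0720479452436, 1165.5013187373606]
```

View pics/scene0.png

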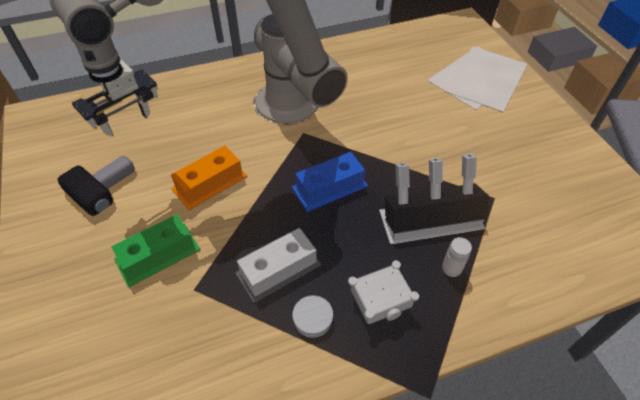

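View pics/top0.png

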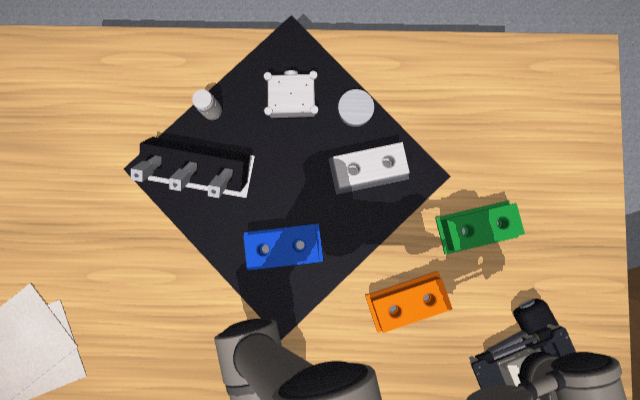

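The bare aluminium rack is at scene (277,263) / top (370,166). The look-alikes are blue at (330,181), orange at (209,177) and green at (154,250). The posts in the stand are at scene (402,183), (435,178) and (469,174). I'll take close crops to check.

Run:
```python
import cv2
s=cv2.imread("pics/scene0.png");t=cv2.imread("pics/top0.png")
def c(im,x0,y0,x1,y1,k,n): cv2.imwrite(n,cv2.resize(im[y0:y1,x0:x1],None,fx=k,fy=k,interpolation=cv2.INTER_CUBIC))
c(s,225,220,325,300,8,"pics/c1.png")   # rack scene
c(t,320,130,420,205,8,"pics/c2.png")
c(s,375,145,500,245,6,"pics/c3.png")
c(t,120,130,260,205,5.7,"pics/c4.png")
```

```text
(no output)
```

View pics/c1.png

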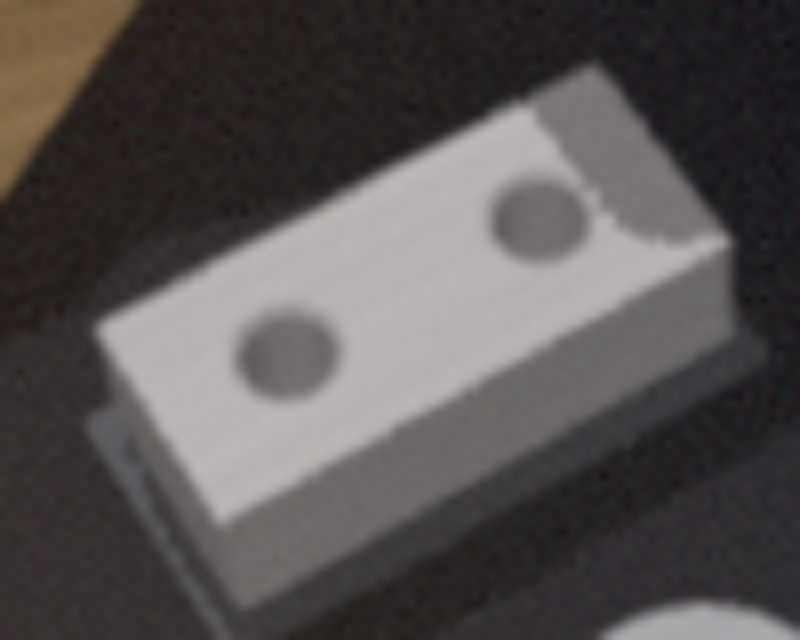

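View pics/c2.png

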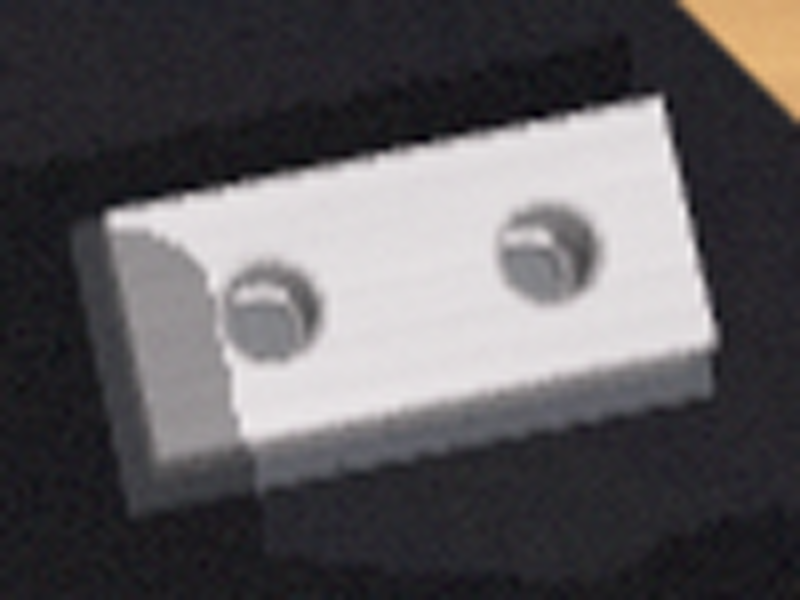

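View pics/c3.png

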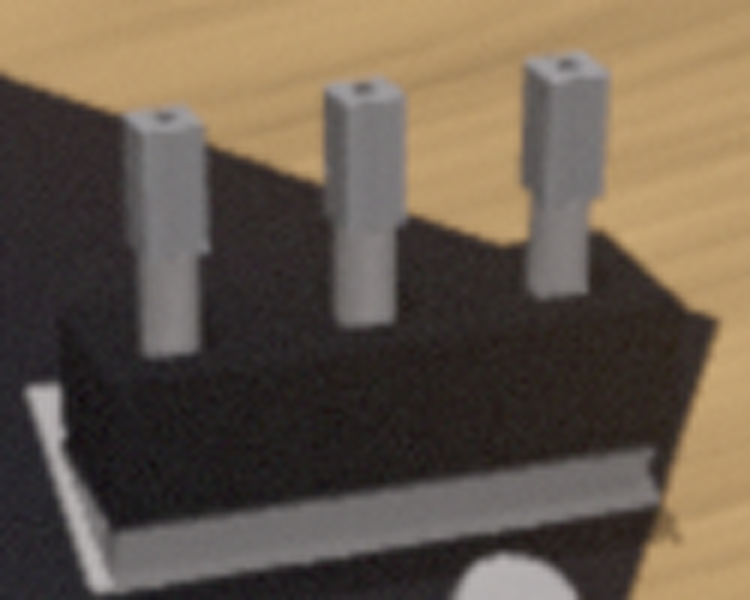

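View pics/c4.png

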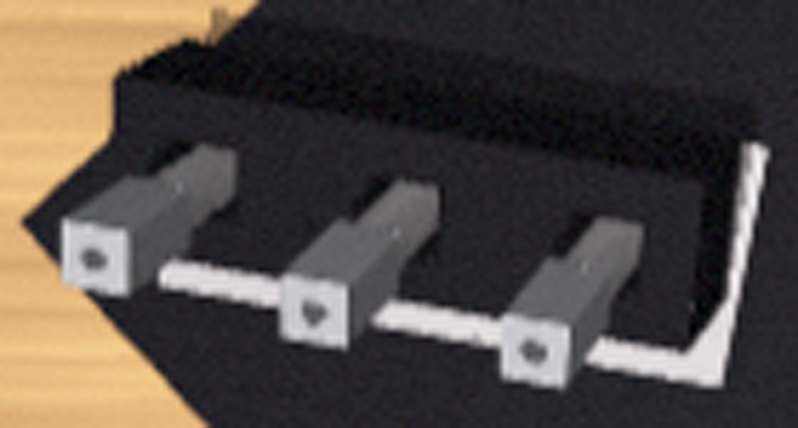

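```bash
cat > h.py <<'E'
import numpy as np
from scipy.optimize import least_squares
K={"s":np.array([[491.69001903765684,0,322.2201253088411],[0,491.69001903765684,199.1922173475469],[0,0,1]]),
"t":np.array([[455.60717899343996,0,320.4405013886609],[0,455.60717899343996,196.98503712831578],[0,0,1]])}
R={"s":np.array([[0.34585177791702143,0.9382573679498515,0.007723936784606204],[0.7438823044951972,-0.2691673132055019,-0.6117091421260973],[-0.5718615783304118,0.21730639426751477,-0.7910450469094044]]),
"t":np.array([[0.018941463217339097,-0.9997958435122049,-0.007035074051131715],[-0.9961222156817445,-0.018266280501773643,-0.08606320016082622],[0.08591712516418429,0.008637956491511264,-0.9962648409490182]])}
T={"s":np.array([-118.36915318360754,-336.60102638609277,1673.722373702642]),"t":np.array([-103.09333066628616,531.0720479452436,1165.5013187373606])}
def proj(c,X):
    p=(K[c]@(R[c]@np.atleast_2d(X).T+T[c][:,None])); return (p[:2]/p[2]).T
def uncrop(pts,x0,y0,k): return (np.array(pts,float)+.5)/k-.5+[x0,y0]
def tf(p,X):
    x,y,a=p; c,s=np.cos(a),np.sin(a); X=np.atleast_2d(X)
    return X@np.array([[c,-s,0],[s,c,0],[0,0,1]]).T+[x,y,0]
C26,S26=np.cos(np.radians(26)),np.sin(np.radians(26))
def place(y,P): # place-frame -> stand frame
    P=np.atleast_2d(P); return np.c_[C26*P[:,0]-S26*P[:,2], P[:,1]+y, 38+S26*P[:,0]+C26*P[:,2]]
E
cat > fit.py <<'E'
from h import *
ms=uncrop([(97,328),(597,62),(733,240),(222,523),(288,352),(538,220)],225,220,8)
mt=uncrop([(662,95),(103,213),(155,465),(718,350),(550,252),(270,310)],320,130,8)
# order: scene (-y,-x),(+y,-x),(+y,+x),(-y,+x), bore -y, bore +y
Ms=np.array([(-40,-90,70),(-40,90,70),(40,90,70),(40,-90,70),(0,-45,70),(0,45,70)],float)
Mt=np.array([(40,-90,70),(40,90,70),(-40,90,70),(-40,-90,70),(0,-45,70),(0,45,70)],float)
def fit(cams,p0):
    f=lambda p:np.concatenate([(proj(c,tf(p,M))-m).ravel() for c,M,m in cams])
    r=least_squares(f,p0,loss='soft_l1'); return r.x,f(r.x).reshape(-1,2)
for cams in ([("s",Ms,ms),("t",Mt,mt)],[("s",Ms,ms)],[("t",Mt,mt)]):
    p,e=fit(cams,[500,-100,0.2]); print("rack",p[:2].round(1),np.degrees(p[2]).round(2)); print(np.abs(e).max(), np.round(e,1).tolist())
ps=uncrop([(165,117),(364,88),(567,65)],375,145,6)
pt=uncrop([(95,257),(315,312),(535,351)],120,130,5.7)
def m(ys,z): return np.vstack([place(y,(-1.25,0,z)) for y in ys])
A=m([-90,0,90],160);B=m([90,0,-90],160)
for cams in ([("s",A,ps),("t",B,pt)],[("s",A,ps)],[("t",B,pt)]):
    p,e=fit(cams,[500,300,0.]); print("stand",p[:2].round(1),np.degrees(p[2]).round(2)); print(np.round(e,1).tolist())
E
python3 fit.py
```

```text
rack [ 614.1 -220.2] 1453.0
1.1420121450838678 [[0.4, -0.9], [0.3, -0.5], [0.1, -0.6], [0.3, -0.8], [0.5, -0.7], [0.8, -1.1], [0.5, 0.1], [0.7, -0.1], [0.8, -0.7], [0.5, -1.1], [0.6, -0.6], [0.6, -0.5]]
rack [ 615.8 -221.8] 1453.11
0.445803463423033 [[-0.0, -0.1], [-0.1, 0.2], [-0.3, 0.1], [-0.1, 0.1], [0.1, 0.1], [0.4, -0.4]]
rack [ 612.8 -218.7] -2147.23
0.6709990986891512 [[-0.0, 0.7], [0.1, 0.3], [0.1, -0.3], [-0.1, -0.5], [-0.0, -0.0], [-0.0, -0.1]]
stand [615.6 222.5] -10.89
[[-0.1, -1.6], [0.5, -0.8], [-0.0, -0.9], [0.4, -0.1], [0.2, -1.6], [0.2, -0.3]]
stand [619.  221.3] -10.23
[[-0.2, -0.2], [0.4, 0.3], [-0.2, -0.1]]
stand [614.3 222.9] 8269.02
[[0.2, 0.4], [-0.1, -1.0], [-0.1, 0.3]]
```

```bash
cat >> h.py <<'E'
from scipy.spatial.transform import Rotation as Ro
RACK=[614.2,-220.2,np.radians(12.9)]; STAND=[616.0,222.3,np.radians(-10.8)]
YS={1:90,2:0,3:-90}
def standR(yawoff=0): # tool tilted along bores
    return Ro.from_euler('y',-26,degrees=True).__class__.from_euler('z',STAND[2])*Ro.from_euler('y',-26,degrees=True)*Ro.from_euler('x',180,degrees=True)
def standP(k,z,x=-1.25): return tf(STAND,place(YS[k],(x,0,z)))[0]
def downR(yaw): return Ro.from_euler('z',yaw,degrees=True)*Ro.from_euler('x',180,degrees=True)
def rackP(k,z): return tf(RACK,(0,45 if k==1 else -45,z))[0]
def go(P,Rt=None,n=10):
    from bench import robot
    o=robot.observe(); p=o["tool_pos"]; Rc=Ro.from_euler('xyz',o["orientation"],degrees=True)
    d=np.asarray(P)-p; rv=np.degrees((Rt*Rc.inv()).as_rotvec()) if Rt is not None else np.zeros(3)
    print("t %.2f pos %s ori %s F %s M %s open %.1f q %s"%(o["t"],p.round(1),o["orientation"].round(1),o["force"].round(1),o["moment"].round(2),o["opening"],o["q"].round(0)))
    print("to",np.round(P,1),"d",d.round(1),"rot",rv.round(1),"min rows",max(np.abs(np.linalg.norm(d))/41.7,np.linalg.norm(rv)/7.16).round(1))
    print("row/n=%d xyz"%n,(d/500/n).round(4).tolist(),"ang",(rv/360/n).round(5).tolist())
E
python3 - <<'E'
from h import *
for k in(1,2,3): print(k,standP(k,111).round(1),standP(k,200).round(1))
print(rackP(1,123),rackP(2,123),standR().as_euler('xyz',degrees=True))
go([400,-100,300],standR(),14)
go(standP(3,200),standR(),20)
E
```

```text
1 [584.  320.  137.2] [545.6 327.3 217.2]
2 [567.1 231.6 137.2] [528.8 238.9 217.2]
3 [550.2 143.2 137.2] [511.9 150.5 217.2]
[ 604.15374478 -176.33574626  123.        ] [ 624.24625522 -264.06425374  123.        ] [180.  -26.  -10.8]
t 0.10 pos [ 201.8 -484.3  226.1] ori [-179.9   -0.    22.6] F [0.1 1.  0.6] M [0.01 0.01 0.03] open 92.2 q [-76.  20.  87.  -0.  73.  -8.]
to [ 400 -100  300] d [198.2 384.3  73.9] rot [  2.6 -26.2 -32.9] min rows 10.5
row/n=14 xyz [0.0283, 0.0549, 0.0106] ang [0.00052, -0.0052, -0.00652]
t 0.10 pos [ 201.8 -484.3  226.1] ori [-179.9   -0.    22.6] F [0.1 1.  0.6] M [0.01 0.01 0.03] open 92.2 q [-76.  20.  87.  -0.  73.  -8.]
to [511.9 150.5 217.2] d [310.1 634.8  -8.9] rot [  2.6 -26.2 -32.9] min rows 16.9
row/n=20 xyz [0.031, 0.0635, -0.0009] ang [0.00037, -0.00364, -0.00456]
```

send_rows:
  plan:
    - {"claw": 0.4,"xyz": [0.03,0.055,0.015],"angular": [0.0005,-0.005,-0.0065]}
    - {"claw": 0.4,"xyz": [0.03,0.055,0.015],"angular": [0.0005,-0.005,-0.0065]}
    - {"claw": 0.4,"xyz": [0.03,0.055,0.015],"angular": [0.0005,-0.005,-0.0065]}
    - {"claw": 0.4,"xyz": [0.03,0.055,0.015],"angular": [0.0005,-0.005,-0.0065]}
    - {"claw": 0.4,"xyz": [0.03,0.055,0.015],"angular": [0.0005,-0.005,-0.0065]}
    - {"claw": 0.4,"xyz": [0.03,0.055,0.015],"angular": [0.0005,-0.005,-0.0065]}
    - {"claw": 0.4,"xyz": [0.03,0.055,0.015],"angular": [0.0005,-0.005,-0.0065]}
    - {"claw": 0.4,"xyz": [0.03,0.055,0.015],"angular": [0.0005,-0.005,-0.0065]}
    - {"claw": 0.4,"xyz": [0.03,0.055,0.015],"angular": [0.0005,-0.005,-0.0065]}
    - {"claw": 0.4,"xyz": [0.03,0.055,0.015],"angular": [0.0005,-0.005,-0.0065]}
  squeeze: 40

```text
t: 0.93
tool_pos: [352.2, -208.2, 301.9]
orientation: [178.4, -18.0, -0.9]
force: [0.9, 0.4, -0.1]
opening: 63.8
```

Run:
```python
from h import *
go(standP(3,210),standR(),10)
```

```text
t 0.93 pos [ 352.2 -208.2  301.9] ori [178.4 -18.   -0.9] F [ 0.9  0.4 -0.1] M [ 0.    0.13 -0.02] open 63.8 q [-52.  -6. 107.  14.  66.  35.]
to [507.6 151.4 226.2] d [155.4 359.5 -75.7] rot [ 0.7 -8.1 -9.3] min rows 9.6
row/n=10 xyz [0.0311, 0.0719, -0.0151] ang [0.00018, -0.00226, -0.00258]
```

send_rows:
  plan:
    - {"claw": 0.4,"xyz": [0.031,0.072,0],"angular": [0.0002,-0.0023,-0.0026]}
    - {"claw": 0.4,"xyz": [0.031,0.072,0],"angular": [0.0002,-0.0023,-0.0026]}
    - {"claw": 0.4,"xyz": [0.031,0.072,0],"angular": [0.0002,-0.0023,-0.0026]}
    - {"claw": 0.4,"xyz": [0.031,0.072,0],"angular": [0.0002,-0.0023,-0.0026]}
    - {"claw": 0.4,"xyz": [0.031,0.072,0],"angular": [0.0002,-0.0023,-0.0026]}
    - {"claw": 0.4,"xyz": [0.031,0.072,-0.02],"angular": [0.0002,-0.0023,-0.0026]}
    - {"claw": 0.4,"xyz": [0.031,0.072,-0.02],"angular": [0.0002,-0.0023,-0.0026]}
    - {"claw": 0.4,"xyz": [0.031,0.072,-0.02],"angular": [0.0002,-0.0023,-0.0026]}
    - {"claw": 0.4,"xyz": [0.031,0.072,-0.02],"angular": [0.0002,-0.0023,-0.0026]}
    - {"claw": 0.4,"xyz": [0.031,0.072,-0.02],"angular": [0.0002,-0.0023,-0.0026]}

```text
t: 1.77
tool_pos: [507.0, 152.8, 251.1]
orientation: [-180.0, -26.1, -10.7]
force: [0.7, -1.1, 0.1]
opening: 64.4
```

Run:
```python
from h import *
go(standP(3,210),standR(),10)
```

```text
t 1.77 pos [507.  152.8 251.1] ori [-180.   -26.1  -10.7] F [ 0.7 -1.1  0.1] M [0.07 0.23 0.03] open 64.4 q [ 15.   8. 104. -16.  45. 125.]
to [507.6 151.4 226.2] d [  0.6  -1.4 -24.9] rot [-0.   0.1 -0.1] min rows 0.6
row/n=10 xyz [0.0001, -0.0003, -0.005] ang [-0.0, 3e-05, -3e-05]
```

send_rows:
  plan:
    - {"claw": 0.4,"xyz": [0.004,-0.001,-0.014],"angular": [0,0,0]}
    - {"claw": 0.4,"xyz": [0.004,-0.001,-0.014],"angular": [0,0,0]}
    - {"claw": 0.4,"xyz": [0.004,-0.001,-0.014],"angular": [0,0,0]}
    - {"claw": 0.4,"xyz": [0.004,-0.001,-0.014],"angular": [0,0,0]}
    - {"claw": 0.4,"xyz": [0.004,-0.001,-0.014],"angular": [0,0,0]}
    - {"claw": 0.4,"xyz": [0.004,-0.001,-0.014],"angular": [0,0,0]}
    - {"claw": 0.4,"xyz": [0.004,-0.001,-0.014],"angular": [0,0,0]}
    - {"claw": 0.4,"xyz": [0.003,-0.001,-0.015],"angular": [0,0,0]}
    - {"claw": 0.4,"xyz": [0,0,0],"angular": [0,0,0]}
    - {"claw": 0.4,"xyz": [0,0,0],"angular": [0,0,0]}

```text
t: 2.6
tool_pos: [522.3, 146.0, 194.7]
orientation: [180.0, -26.0, -10.7]
force: [-0.3, 0.9, -0.0]
opening: 64.2
```

```bash
cat > pic.py <<'E'
import sys
from bench import optics
import cv2
tag=sys.argv[1]
for n,box in (("scene",sys.argv[2]),("top",sys.argv[3])):
    if box=="-": continue
    x0,y0,x1,y1=map(int,box.split(","))
    f=optics.read_camera(n)["frame"][y0:y1,x0:x1]
    k=min(800/(x1-x0),600/(y1-y0))
    cv2.imwrite(f"pics/{tag}_{n}.png",cv2.resize(f,None,fx=k,fy=k,interpolation=cv2.INTER_CUBIC))
E
python3 - <<'E'
from h import *
go(standP(3,111),standR(),8)
E
python3 pic.py g3 340,100,500,220 120,110,280,230
```

```text
t 2.60 pos [522.3 146.  194.7] ori [180.  -26.  -10.7] F [-0.3  0.9 -0. ] M [ 0.07  0.28 -0.04] open 64.2 q [ 14.  13. 108. -18.  36. 127.]
to [550.2 143.2 137.2] d [ 27.9  -2.8 -57.5] rot [ 0.  -0.  -0.1] min rows 1.5
row/n=8 xyz [0.007, -0.0007, -0.0144] ang [1e-05, -0.0, -2e-05]
```

View pics/g3_scene.png

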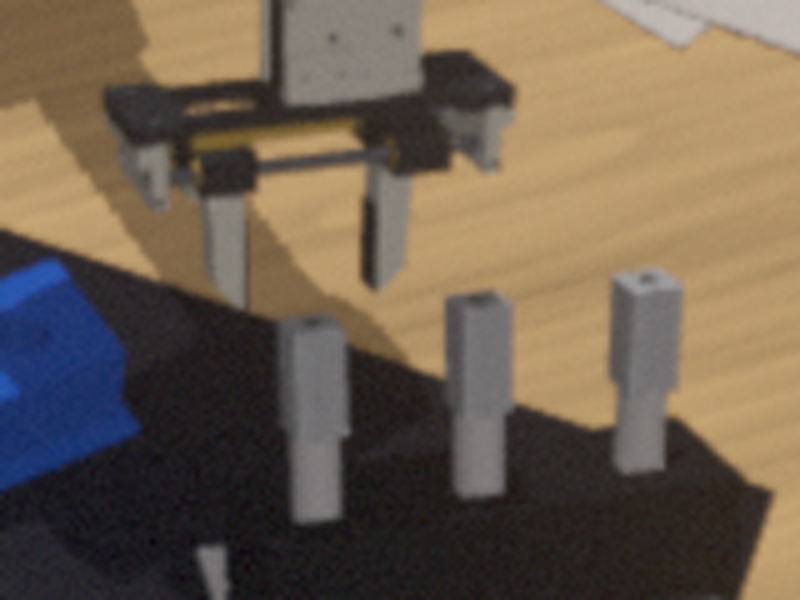

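View pics/g3_top.png

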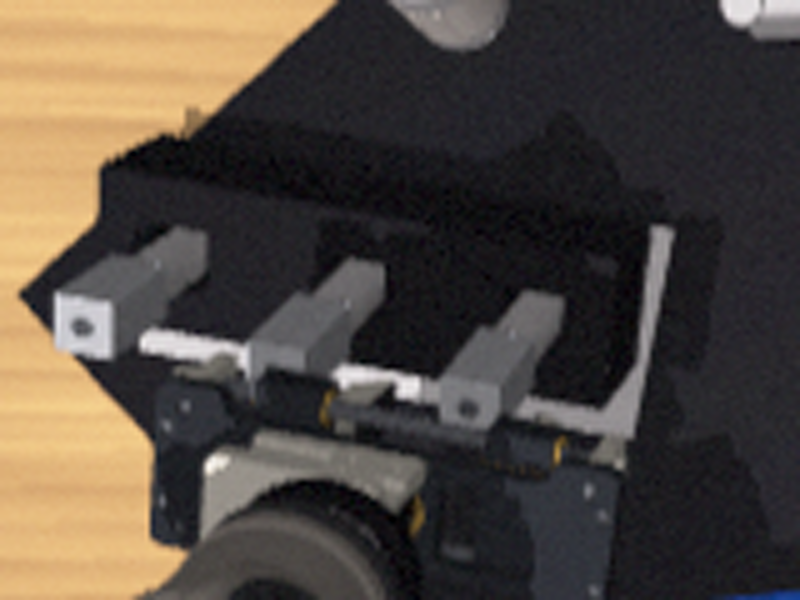

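Run:
```python
from h import *
P=np.array([522.3,146.0,194.7])
print((proj("s",P)-[340,100])*5,(proj("t",P)-[120,110])*5)
H=standP(3,160); print((proj("s",H)-[340,100])*5,(proj("t",H)-[120,110])*5)
```

```text
[[305.07819653 287.02068939]] [[463.75471957 415.61600388]]
[[309.5855306  313.49364328]] [[468.79645202 403.34754921]]
```

```bash
sed -e 's/^ms=\(.*\)$/ms=\1-[.5,1.75]/; s/^ps=\(.*\)$/ps=\1-[.5,1.75]/' fit.py > fit2.py; python3 fit2.py | grep -v '\[\['
```

```text
rack [ 611.8 -220.1] 1812.93
rack [ 610.6 -221.5] 1453.16
rack [ 612.8 -218.7] -2147.23
stand [613.7 222.9] -10.63
stand [613.2 222.9] -10.26
stand [614.3 222.9] 8269.02
```

```bash
sed -i 's/^RACK=.*/RACK=[612.0,-220.0,np.radians(12.9)]; STAND=[614.0,222.9,np.radians(-10.7)]/' h.py
python3 - <<'E'
from h import *
go(standP(3,111),standR(),8)
E
```

```text
t 2.70 pos [522.6 146.4 195.5] ori [-180.   -26.1  -10.7] F [ 0.1  0.2 -0.7] M [0.09 0.23 0.05] open 64.4 q [ 14.  13. 108. -18.  36. 127.]
to [548.4 143.7 137.2] d [ 25.8  -2.6 -58.3] rot [0.  0.1 0. ] min rows 1.5
row/n=8 xyz [0.0064, -0.0007, -0.0146] ang [0.0, 3e-05, 1e-05]
```

send_rows:
  plan:
    - {"claw": 0.4,"xyz": [0.0065,-0.0007,-0.0145],"angular": [0,0,0]}
    - {"claw": 0.4,"xyz": [0.0065,-0.0007,-0.0145],"angular": [0,0,0]}
    - {"claw": 0.4,"xyz": [0.0065,-0.0007,-0.0145],"angular": [0,0,0]}
    - {"claw": 0.4,"xyz": [0.0065,-0.0007,-0.0145],"angular": [0,0,0]}
    - {"claw": 0.4,"xyz": [0.0065,-0.0007,-0.0145],"angular": [0,0,0]}
    - {"claw": 0.4,"xyz": [0.0065,-0.0007,-0.0145],"angular": [0,0,0]}
    - {"claw": 0.4,"xyz": [0.0065,-0.0007,-0.0145],"angular": [0,0,0]}
    - {"claw": 0.4,"xyz": [0.0065,-0.0007,-0.0145],"angular": [0,0,0]}
    - {"claw": 0.4,"xyz": [0,0,0],"angular": [0,0,0]}
    - {"claw": 0.4,"xyz": [0,0,0],"angular": [0,0,0]}

```text
t: 3.53
tool_pos: [548.4, 143.5, 136.6]
orientation: [180.0, -26.0, -10.7]
force: [-0.3, 0.0, -0.6]
opening: 64.1
```

```bash
python3 - <<'E'
from h import *
go(standP(3,111),standR(),8)
E
python3 pic.py g3b 340,100,500,220 120,110,280,230
```

```text
t 3.53 pos [548.4 143.5 136.6] ori [180.  -26.  -10.7] F [-0.3  0.  -0.6] M [ 0.1   0.32 -0.07] open 64.1 q [ 13.  20. 109. -21.  28. 130.]
to [548.4 143.7 137.2] d [0.  0.2 0.6] rot [ 0. -0.  0.] min rows 0.0
row/n=8 xyz [0.0, 0.0001, 0.0002] ang [1e-05, -1e-05, 1e-05]
```

View pics/g3b_scene.png

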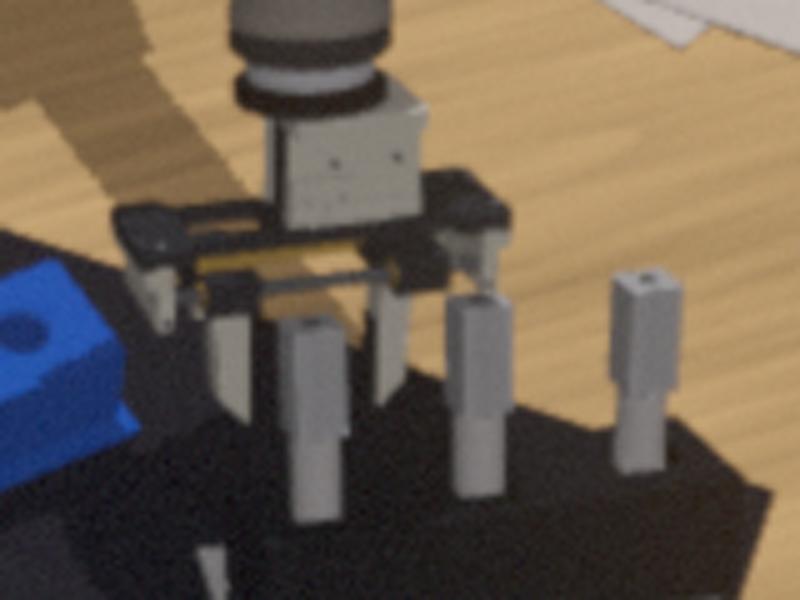

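The fingers at (230,400) and (388,390) straddle the head at (313,370). I'll close on it.

send_rows:
  plan:
    - {"claw": -1,"xyz": [0,0,0],"angular": [0,0,0]}
    - {"claw": -1,"xyz": [0,0,0],"angular": [0,0,0]}
    - {"claw": -1,"xyz": [0,0,0],"angular": [0,0,0]}
    - {"claw": -1,"xyz": [0,0,0],"angular": [0,0,0]}
    - {"claw": -1,"xyz": [0,0,0],"angular": [0,0,0]}
    - {"claw": -1,"xyz": [0,0,0],"angular": [0,0,0]}
    - {"claw": -1,"xyz": [0,0,0],"angular": [0,0,0]}
    - {"claw": -1,"xyz": [0,0,0],"angular": [0,0,0]}
    - {"claw": -1,"xyz": [0,0,0],"angular": [0,0,0]}
    - {"claw": -1,"xyz": [0,0,0],"angular": [0,0,0]}
  squeeze: 45

```text
t: 4.47
tool_pos: [548.8, 144.3, 137.5]
orientation: [-179.9, -26.1, -10.7]
force: [1.3, 5.3, -1.0]
opening: 28.1
```

Run:
```python
from h import *
go(standP(3,186),standR(),10)
```

```text
t 4.47 pos [548.8 144.3 137.5] ori [-179.9  -26.1  -10.7] F [ 1.3  5.3 -1. ] M [1.3  0.2  0.68] open 28.1 q [ 13.  20. 109. -21.  28. 130.]
to [516.1 149.8 204.6] d [-32.8   5.5  67.2] rot [-0.   0.1 -0. ] min rows 1.8
row/n=10 xyz [-0.0066, 0.0011, 0.0134] ang [-1e-05, 3e-05, -1e-05]
```

send_rows:
  plan:
    - {"claw": -1,"xyz": [-0.0066,0.0011,0.0135],"angular": [0,0,0]}
    - {"claw": -1,"xyz": [-0.0066,0.0011,0.0135],"angular": [0,0,0]}
    - {"claw": -1,"xyz": [-0.0066,0.0011,0.0135],"angular": [0,0,0]}
    - {"claw": -1,"xyz": [-0.0066,0.0011,0.0135],"angular": [0,0,0]}
    - {"claw": -1,"xyz": [-0.0066,0.0011,0.0135],"angular": [0,0,0]}
    - {"claw": -1,"xyz": [-0.0066,0.0011,0.0135],"angular": [0,0,0]}
    - {"claw": -1,"xyz": [-0.0066,0.0011,0.0135],"angular": [0,0,0]}
    - {"claw": -1,"xyz": [-0.0066,0.0011,0.0135],"angular": [0,0,0]}
    - {"claw": -1,"xyz": [-0.0066,0.0011,0.0135],"angular": [0,0,0]}
    - {"claw": -1,"xyz": [-0.0066,0.0011,0.0135],"angular": [0,0,0]}

```text
t: 5.3
tool_pos: [514.8, 148.7, 205.0]
orientation: [179.9, -26.0, -10.7]
force: [-0.4, -0.6, -1.3]
opening: 27.5
```

```bash
python3 - <<'E'
from h import *
go(rackP(2,260),downR(-11),10)
go(rackP(2,260),downR(-11),15)
E
python3 pic.py l3 300,80,500,230 120,110,320,260
```

```text
t 5.30 pos [514.8 148.7 205. ] ori [179.9 -26.  -10.7] F [-0.4 -0.6 -1.3] M [0.12 0.54 0.05] open 27.5 q [ 14.  12. 108. -18.  38. 127.]
to [ 622.  -263.9  260. ] d [ 107.2 -412.6   55. ] rot [ 4.9 25.5 -0.3] min rows 10.3
row/n=10 xyz [0.0214, -0.0825, 0.011] ang [0.00137, 0.00709, -7e-05]
t 5.30 pos [514.8 148.7 205. ] ori [179.9 -26.  -10.7] F [-0.4 -0.6 -1.3] M [0.12 0.54 0.05] open 27.5 q [ 14.  12. 108. -18.  38. 127.]
to [ 622.  -263.9  260. ] d [ 107.2 -412.6   55. ] rot [ 4.9 25.5 -0.3] min rows 10.3
row/n=15 xyz [0.0143, -0.055, 0.0073] ang [0.00092, 0.00473, -5e-05]
```

View pics/l3_scene.png

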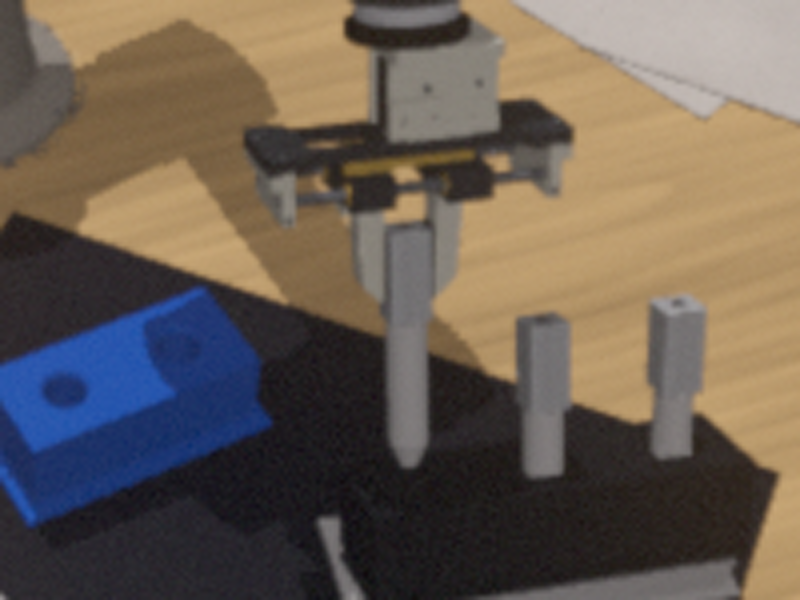

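The lifted post at (408,455) appears to narrow to a cone at its foot. The seating depth will confirm whether it's chamfered. Moving to rack bore 2.

send_rows:
  plan:
    - {"claw": -1,"xyz": [0.005,-0.04,0.02],"angular": [0.0009,0.0047,0]}
    - {"claw": -1,"xyz": [0.0143,-0.055,0.02],"angular": [0.0009,0.0047,0]}
    - {"claw": -1,"xyz": [0.0143,-0.055,0.02],"angular": [0.0009,0.0047,0]}
    - {"claw": -1,"xyz": [0.0143,-0.055,0.02],"angular": [0.0009,0.0047,0]}
    - {"claw": -1,"xyz": [0.0143,-0.055,0.02],"angular": [0.0009,0.0047,0]}
    - {"claw": -1,"xyz": [0.0143,-0.055,0.01],"angular": [0.0009,0.0047,0]}
    - {"claw": -1,"xyz": [0.0143,-0.055,0],"angular": [0.0009,0.0047,0]}
    - {"claw": -1,"xyz": [0.0143,-0.055,0],"angular": [0.0009,0.0047,0]}
    - {"claw": -1,"xyz": [0.0143,-0.055,0],"angular": [0.0009,0.0047,0]}
    - {"claw": -1,"xyz": [0.0143,-0.055,0],"angular": [0.0009,0.0047,0]}

```text
t: 6.23
tool_pos: [582.3, -120.2, 259.5]
orientation: [-180.0, -8.7, -10.7]
force: [0.2, -0.8, -3.3]
opening: 28.0
```

Run:
```python
from h import *
go(rackP(2,235),downR(-11),8)
```

```text
t 6.23 pos [ 582.3 -120.2  259.5] ori [-180.    -8.7  -10.7] F [ 0.2 -0.8 -3.3] M [0.07 0.17 0.  ] open 28.0 q [-20.  21.  81.   1.  70.  81.]
to [ 622.  -263.9  235. ] d [  39.7 -143.6  -24.5] rot [ 1.6  8.6 -0.3] min rows 3.6
row/n=8 xyz [0.0099, -0.0359, -0.0061] ang [0.00056, 0.00298, -9e-05]
```

send_rows:
  plan:
    - {"claw": -1,"xyz": [0.01,-0.036,-0.003],"angular": [0.0006,0.003,0]}
    - {"claw": -1,"xyz": [0.01,-0.036,-0.003],"angular": [0.0006,0.003,0]}
    - {"claw": -1,"xyz": [0.01,-0.036,-0.003],"angular": [0.0006,0.003,0]}
    - {"claw": -1,"xyz": [0.01,-0.036,-0.006],"angular": [0.0006,0.003,0]}
    - {"claw": -1,"xyz": [0.01,-0.036,-0.006],"angular": [0.0006,0.003,0]}
    - {"claw": -1,"xyz": [0.01,-0.036,-0.006],"angular": [0.0006,0.003,0]}
    - {"claw": -1,"xyz": [0.01,-0.036,-0.01],"angular": [0.0006,0.003,0]}
    - {"claw": -1,"xyz": [0.01,-0.036,-0.012],"angular": [0.0006,0.003,0]}
    - {"claw": -1,"xyz": [0,0,0],"angular": [0,0,0]}
    - {"claw": -1,"xyz": [0,0,0],"angular": [0,0,0]}

```text
t: 7.07
tool_pos: [622.1, -263.4, 233.3]
orientation: [-179.8, 0.1, -10.8]
force: [-0.7, 1.5, -3.0]
opening: 28.0
```

```bash
python3 - <<'E'
from h import *
go(rackP(2,195),downR(-11),8)
E
python3 pic.py r3 200,140,360,260 300,90,460,210
```

```text
t 7.07 pos [ 622.1 -263.4  233.3] ori [-1.798e+02  1.000e-01 -1.080e+01] F [-0.7  1.5 -3. ] M [0.13 0.03 0.02] open 28.0 q [-29.  36.  59.   0.  85.  71.]
to [ 622.  -263.9  195. ] d [ -0.   -0.4 -38.3] rot [-0.2 -0.1 -0.2] min rows 0.9
row/n=8 xyz [-0.0, -0.0001, -0.0096] ang [-6e-05, -3e-05, -6e-05]
```

View pics/r3_scene.png

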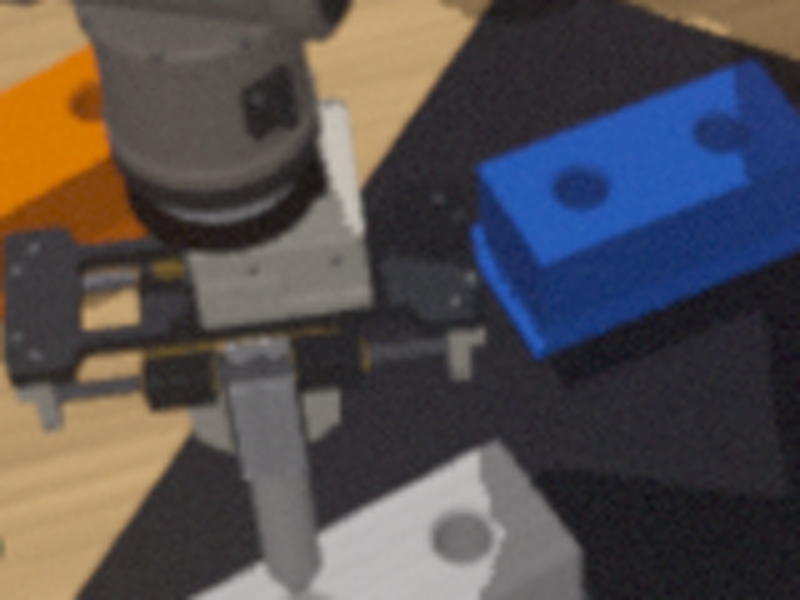

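View pics/r3_top.png

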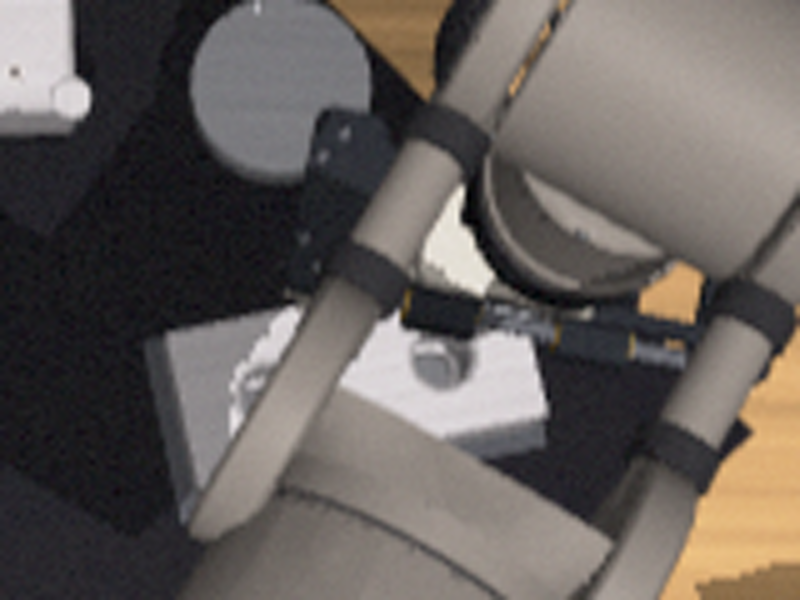

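Run:
```python
from h import *
for z in (122.3,282.3): print((proj("s",[622.1,-263.4,z])-[200,140]+[.5,1.75])*5)
b=rackP(2,70); print((proj("s",b)+[.5,1.75]))
print("measured bore", uncrop([(288,352)],225,220,8))
```

```text
[[298.03791625 562.92539689]]
[[262.46719271 362.48950009]]
[[261.42018664 263.90123237]]
measured bore [[260.5625 263.5625]]
```

```bash
python3 pic.py r3b 225,195,305,275 -
```

```text
(no output)
```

View pics/r3b_scene.png

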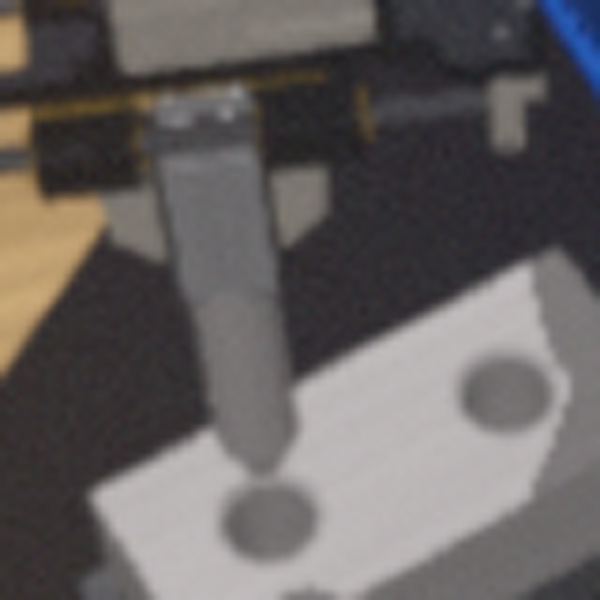

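Run:
```python
from h import *
b=np.array([.5,1.75])
f=lambda P:((proj("s",P)+b-[225,195])*7.5).round(0)[0]
for z in (0,16,100,160): print(z,f([622.1,-263.4,122.3+z]))
for th in (3,5,7):
  for dz in (0,-5):
    t=np.radians(th)
    # tilt about grasp point (z=252.3-? ) grip at TCP+19
    g=np.array([622.1,-263.4,252.3+dz])
    yaw=np.radians(-10.8); d=np.array([np.sin(t)*np.cos(yaw),np.sin(t)*np.sin(yaw),-np.cos(t)])
    print(th,dz,[f(g+d*(130-z)).tolist() for z in (0,16,100,160)])
```

```text
0 [260. 432.]
16 [255. 405.]
100 [228. 252.]
160 [206. 131.]
3 0 [[261.0, 450.0], [256.0, 421.0], [228.0, 256.0], [206.0, 127.0]]
3 -5 [[263.0, 458.0], [258.0, 429.0], [230.0, 266.0], [208.0, 137.0]]
5 0 [[263.0, 462.0], [257.0, 431.0], [228.0, 259.0], [206.0, 124.0]]
5 -5 [[264.0, 470.0], [259.0, 439.0], [230.0, 269.0], [207.0, 135.0]]
7 0 [[264.0, 473.0], [258.0, 441.0], [229.0, 262.0], [205.0, 121.0]]
7 -5 [[265.0, 481.0], [260.0, 449.0], [230.0, 272.0], [207.0, 132.0]]
```

Run:
```python
from h import *
b=np.array([.5,1.75])
fs=lambda P:((proj("s",P)+b-[375,145]+.5)*6-.5).round(0)
ft=lambda P:((proj("t",P)-[120,130]+.5)*5.7-.5).round(0)
for tilt,sx in ((0,614),(4,620)):
    S=[sx,222.9,np.radians(-10.7)]
    t=np.radians(tilt)
    def ax(k,z,r): # along-post z, offset r toward +x; pivot contact (-1.5 at 57)
        return tf(S,place(YS[k],(-1.25-np.sin(t)*(z-57)*(tilt>0)+r,0,57+(z-57)*np.cos(t))))
    print(tilt)
    for k in(3,2,1): print(k,"scene: shankbottom front",fs(ax(k,60,13)),"head bottom front",fs(ax(k,100,14)),"top",fs(ax(k,160,0)),"| top: shank far",ft(ax(k,60,13)),"headbot far",ft(ax(k,100,14)),"top",ft(ax(k,160,0)))
```

```text
0
3 scene: shankbottom front [[173. 338.]] head bottom front [[175. 256.]] top [[166. 116.]] | top: shank far [[611. 247.]] headbot far [[584. 273.]] top [[535. 353.]]
2 scene: shankbottom front [[371. 312.]] head bottom front [[375. 231.]] top [[368.  91.]] | top: shank far [[408. 205.]] headbot far [[374. 230.]] top [[315. 307.]]
1 scene: shankbottom front [[565. 287.]] head bottom front [[572. 206.]] top [[568.  67.]] | top: shank far [[206. 163.]] headbot far [[165. 186.]] top [[ 96. 261.]]
4
3 scene: shankbottom front [[179. 348.]] head bottom front [[179. 264.]] top [[167. 120.]] | top: shank far [[612. 233.]] headbot far [[584. 265.]] top [[535. 354.]]
2 scene: shankbottom front [[377. 322.]] head bottom front [[379. 238.]] top [[369.  95.]] | top: shank far [[409. 191.]] headbot far [[374. 222.]] top [[315. 309.]]
1 scene: shankbottom front [[572. 296.]] head bottom front [[576. 213.]] top [[568.  71.]] | top: shank far [[207. 149.]] headbot far [[166. 179.]] top [[ 97. 263.]]
```

send_rows:
  plan:
    - {"claw": -1,"xyz": [-0.001,0,0],"angular": [0.0007,0.00375,0]}
    - {"claw": -1,"xyz": [-0.001,0,0],"angular": [0.0007,0.00375,0]}
    - {"claw": -1,"xyz": [-0.001,0,0],"angular": [0.0007,0.00375,0]}
    - {"claw": -1,"xyz": [-0.001,0,0],"angular": [0.0007,0.00375,0]}
    - {"claw": -1,"xyz": [0,0,0],"angular": [0,0,0]}
    - {"claw": -1,"xyz": [0,0,0],"angular": [0,0,0]}
    - {"claw": -1,"xyz": [0,0,0],"angular": [0,0,0]}
    - {"claw": -1,"xyz": [0,0,0],"angular": [0,0,0]}
    - {"claw": -1,"xyz": [0,0,0],"angular": [0,0,0]}
    - {"claw": -1,"xyz": [0,0,0],"angular": [0,0,0]}
  squeeze: 60

```text
t: 8.05
tool_pos: [620.2, -262.4, 235.5]
orientation: [-179.9, 5.5, -10.7]
force: [-1.1, -0.9, -3.5]
opening: 27.7
```

```bash
python3 - <<'E'
from h import *
go(rackP(2,235),downR(-11),8)
E
python3 pic.py r3c 225,195,305,275 -
```

```text
t 8.05 pos [ 620.2 -262.4  235.5] ori [-179.9    5.5  -10.7] F [-1.1 -0.9 -3.5] M [ 0.11 -0.05 -0.  ] open 27.7 q [-29.  39.  53.  -2.  93.  72.]
to [ 622.  -263.9  235. ] d [ 1.8 -1.5 -0.5] rot [-1.1 -5.3 -0.3] min rows 0.8
row/n=8 xyz [0.0005, -0.0004, -0.0001] ang [-0.00039, -0.00185, -9e-05]
```

View pics/r3c_scene.png

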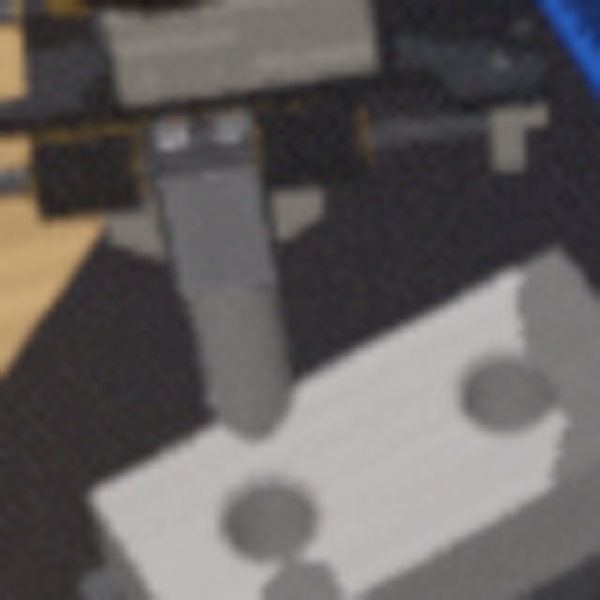

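send_rows:
  plan:
    - {"claw": -1,"xyz": [0,-0.001,-0.017],"angular": [0,0,0]}
    - {"claw": -1,"xyz": [0,-0.001,-0.017],"angular": [0,0,0]}
    - {"claw": -1,"xyz": [0,0,-0.017],"angular": [0,0,0]}
    - {"claw": -1,"xyz": [0,0,-0.013],"angular": [0,0,0]}
    - {"claw": -1,"xyz": [0,0,-0.013],"angular": [0,0,0]}
    - {"claw": -1,"xyz": [0,0,-0.013],"angular": [0,0,0]}
    - {"claw": -1,"xyz": [0,0,-0.013],"angular": [0,0,0]}
    - {"claw": -1,"xyz": [0,0,-0.013],"angular": [0,0,0]}
    - {"claw": -1,"xyz": [0,0,-0.013],"angular": [0,0,0]}
    - {"claw": -1,"xyz": [0,0,-0.013],"angular": [0,0,0]}

```text
t: 8.93
tool_pos: [621.1, -263.6, 164.6]
orientation: [-179.9, 5.3, -10.7]
force: [1.3, -0.2, -1.8]
opening: 27.8
```

send_rows:
  plan:
    - {"claw": -1,"xyz": [0,0,-0.007],"angular": [0,0,0]}
    - {"claw": -1,"xyz": [0,0,-0.007],"angular": [0,0,0]}
    - {"claw": -1,"xyz": [0,0,-0.007],"angular": [0,0,0]}
    - {"claw": -1,"xyz": [0,0,-0.007],"angular": [0,0,0]}
    - {"claw": -1,"xyz": [0,0,-0.007],"angular": [0,0,0]}
    - {"claw": -1,"xyz": [0,0,-0.007],"angular": [0,0,0]}
    - {"claw": -1,"xyz": [0,0,-0.007],"angular": [0,0,0]}
    - {"claw": -1,"xyz": [0,0,-0.007],"angular": [0,0,0]}
    - {"claw": -1,"xyz": [0,0,0],"angular": [0,0,0]}
    - {"claw": -1,"xyz": [0,0,0],"angular": [0,0,0]}

```text
t: 9.77
tool_pos: [620.9, -263.5, 135.6]
orientation: [-179.9, 5.4, -10.7]
force: [6.0, -0.5, -4.1]
opening: 27.7
```

send_rows:
  plan:
    - {"claw": -1,"xyz": [0.002,0,0],"angular": [0,0,0]}
    - {"claw": -1,"xyz": [0,0,-0.003],"angular": [0,0,0]}
    - {"claw": -1,"xyz": [0,0,-0.003],"angular": [0,0,0]}
    - {"claw": -1,"xyz": [0,0,-0.003],"angular": [0,0,0]}
    - {"claw": -1,"xyz": [0,0,-0.003],"angular": [0,0,0]}
    - {"claw": -1,"xyz": [0,0,-0.003],"angular": [0,0,0]}
    - {"claw": -1,"xyz": [0,0,-0.003],"angular": [0,0,0]}
    - {"claw": -1,"xyz": [0,0,-0.002],"angular": [0,0,0]}
    - {"claw": -1,"xyz": [0,0,0],"angular": [0,0,0]}
    - {"claw": -1,"xyz": [0,0,0],"angular": [0,0,0]}

```text
t: 10.6
tool_pos: [621.3, -263.5, 127.2]
orientation: [-179.9, 5.4, -10.7]
force: [1.2, 1.1, 5.8]
opening: 27.7
```

send_rows:
  plan:
    - {"claw": -1,"xyz": [0,0,-0.002],"angular": [0,0,0]}
    - {"claw": -1,"xyz": [0,0,-0.002],"angular": [0,0,0]}
    - {"claw": -1,"xyz": [0,0,-0.002],"angular": [0,0,0]}
    - {"claw": -1,"xyz": [0,0,0],"angular": [0,0,0]}
    - {"claw": -1,"xyz": [0,0,0],"angular": [0,0,0]}
    - {"claw": -1,"xyz": [0,0,0],"angular": [0,0,0]}
    - {"claw": -1,"xyz": [0,0,0],"angular": [0,0,0]}
    - {"claw": -1,"xyz": [0,0,0],"angular": [0,0,0]}
    - {"claw": -1,"xyz": [0,0,0],"angular": [0,0,0]}
    - {"claw": -1,"xyz": [0,0,0],"angular": [0,0,0]}

```text
t: 11.43
tool_pos: [621.5, -263.5, 127.1]
orientation: [-179.9, 5.3, -10.7]
force: [-1.0, 2.6, 19.4]
opening: 27.7
```

```bash
python3 - <<'E'
from h import *
go(rackP(2,123),downR(-11),8)
E
python3 pic.py r3d 225,195,305,275 -
```

```text
t 11.43 pos [ 621.5 -263.5  127.1] ori [-179.9    5.3  -10.7] F [-1.   2.6 19.4] M [ 0.76  0.69 -0.04] open 27.7 q [-29.  43.  62.  -2.  79.  72.]
to [ 622.  -263.9  123. ] d [ 0.5 -0.4 -4.1] rot [-1.1 -5.2 -0.3] min rows 0.7
row/n=8 xyz [0.0001, -0.0001, -0.001] ang [-0.00037, -0.00182, -9e-05]
```

View pics/r3d_scene.png

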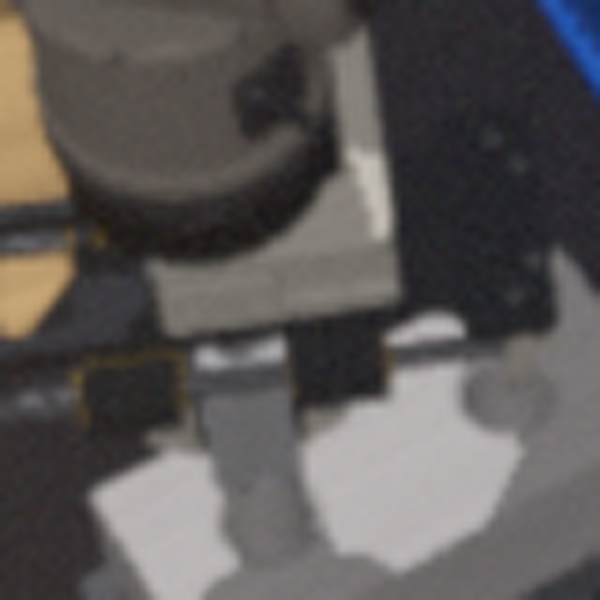

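Contact is firm at TCP z = 127. That matches fully home if the grip was about 3 mm higher on the post, which the extra lean would explain; a square foot would have stopped near 135. I'll release it and check the shank height.

send_rows:
  plan:
    - {"claw": -1,"xyz": [0,0,0.004],"angular": [0,0,0]}
    - {"claw": 0.4,"xyz": [0,0,0],"angular": [0,0,0]}
    - {"claw": 0.4,"xyz": [0,0,0],"angular": [0,0,0]}
    - {"claw": 0.4,"xyz": [0,0,0],"angular": [0,0,0]}
    - {"claw": 0.4,"xyz": [0,0,0],"angular": [0,0,0]}
    - {"claw": 0.4,"xyz": [0,0,0],"angular": [0,0,0]}
    - {"claw": 0.4,"xyz": [0.001,0,0.01],"angular": [0,0,0]}
    - {"claw": 0.4,"xyz": [0.001,0,0.02],"angular": [0,0,0]}
    - {"claw": 0.4,"xyz": [0.002,0,0.03],"angular": [0,0,0]}
    - {"claw": 0.4,"xyz": [0.003,0,0.04],"angular": [0,0,0]}

```text
t: 12.32
tool_pos: [624.3, -263.2, 175.4]
orientation: [-179.9, 5.6, -10.7]
force: [0.1, -0.8, -0.6]
opening: 64.1
```

```bash
sed -i 's/STAND=\[.*/STAND=[621.5,222.0,np.radians(-10.8)]/' h.py; python3 pic.py r3e 225,195,305,275 -;  python3 - <<'E'
from h import *
go([500,100,300],None,10)
E
```

```text
t 12.37 pos [ 626.4 -264.1  181.1] ori [180.    5.1 -10.7] F [ 1.3 -0.8  3.5] M [ 0.   -0.13  0.01] open 64.1 q [-29.  42.  57.  -2.  86.  72.]
to [500 100 300] d [-126.4  364.1  118.9] rot [0. 0. 0.] min rows 9.7
row/n=10 xyz [-0.0253, 0.0728, 0.0238] ang [0.0, 0.0, 0.0]
```

View pics/r3e_scene.png

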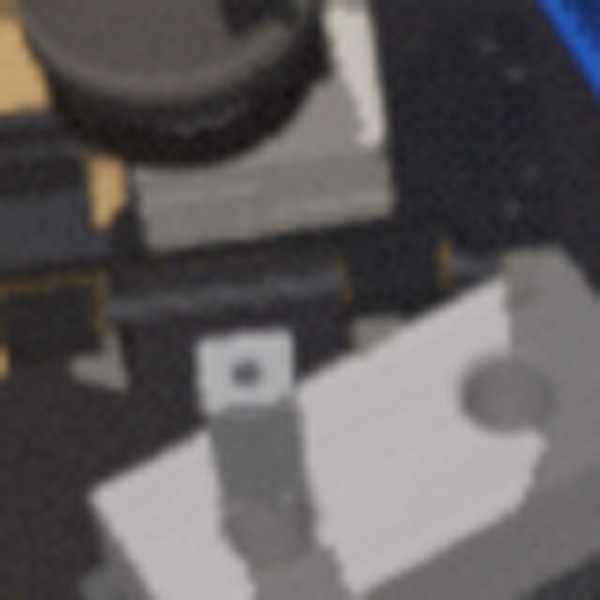

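Run:
```python
from h import *
f=lambda P:((proj("s",P)-[225,195]+.5)*7.5-.5)[0]
B=np.array([621.5,-263.7,70]); ref=np.array([268,520])-f(B)
for z in (172,180): print(z,(f(B+[0,0,z-70])+ref).round(0))
```

```text
172 [238. 349.]
180 [235. 335.]
```

```bash
cat > tri.py <<'E'
from h import *
ps=uncrop([(567,65),(364,88),(165,117)],375,145,6)-[.5,1.75]
pt=uncrop([(95,256.5),(315,312.5),(535,351)],120,130,5.7)
for k in range(3):
    f=lambda X:np.concatenate([(proj("s",X)-ps[k])[0],(proj("t",X)-pt[k])[0]])
    r=least_squares(f,[550,200,180]); print(k+1,r.x.round(1),f(r.x).round(2))
for tilt in (4,5,5.5):
  for sx in (620,622,624):
    S=[sx,222.,np.radians(-10.8)];t=np.radians(tilt)
    print(tilt,sx,[tf(S,place(YS[k],(-1.25-np.sin(t)*103,0,57+103*np.cos(t))))[0].round(1).tolist() for k in (1,2,3)])
E
python3 tri.py
```

```text
1 [562.  323.3 184.5] [ 0.29 -0.08  0.24  0.09]
2 [541.6 235.8 181.2] [ 0.21 -0.05  0.17  0.07]
3 [527.8 147.5 181.4] [ 0.2  -0.04  0.17  0.06]
4 620 [[560.6, 324.9, 177.9], [543.8, 236.5, 177.9], [526.9, 148.1, 177.9]]
4 622 [[562.6, 324.9, 177.9], [545.8, 236.5, 177.9], [528.9, 148.1, 177.9]]
4 624 [[564.6, 324.9, 177.9], [547.8, 236.5, 177.9], [530.9, 148.1, 177.9]]
5 620 [[559.1, 325.2, 177.0], [542.2, 236.8, 177.0], [525.4, 148.4, 177.0]]
5 622 [[561.1, 325.2, 177.0], [544.2, 236.8, 177.0], [527.4, 148.4, 177.0]]
5 624 [[563.1, 325.2, 177.0], [546.2, 236.8, 177.0], [529.4, 148.4, 177.0]]
5.5 620 [[558.4, 325.4, 176.5], [541.5, 237.0, 176.5], [524.6, 148.6, 176.5]]
5.5 622 [[560.4, 325.4, 176.5], [543.5, 237.0, 176.5], [526.6, 148.6, 176.5]]
5.5 624 [[562.4, 325.4, 176.5], [545.5, 237.0, 176.5], [528.6, 148.6, 176.5]]
```

```bash
cat >> h.py <<'E'
def stR(lean=31): return Ro.from_euler('z',-10.8,degrees=True)*Ro.from_euler('y',-lean,degrees=True)*Ro.from_euler('x',180,degrees=True)
TOP={1:np.array([561.5,324.8,177.5]),2:np.array([544.3,236.5,177.5]),3:np.array([527.6,148.2,177.5])}
U=stR().apply([0,0,-1])
def gp(k,up): return TOP[k]-(49-up)*U
E
python3 - <<'E'
from h import *
go(gp(2,80),stR(),17)
E
```

```text
t 12.37 pos [ 626.4 -264.1  181.1] ori [180.    5.1 -10.7] F [ 1.3 -0.8  3.5] M [ 0.   -0.13  0.01] open 64.1 q [-29.  42.  57.  -2.  86.  72.]
to [528.6 239.5 204.1] d [-97.8 503.6  22.9] rot [ -6.7 -35.5  -0.1] min rows 12.3
row/n=17 xyz [-0.0115, 0.0593, 0.0027] ang [-0.0011, -0.0058, -1e-05]
```

send_rows:
  plan:
    - {"claw": 0.4,"xyz": [0,0,0.06],"angular": [0,0,0]}
    - {"claw": 0.4,"xyz": [-0.01,0.04,0.06],"angular": [-0.001,-0.0055,0]}
    - {"claw": 0.4,"xyz": [-0.0115,0.06,0.05],"angular": [-0.001,-0.0055,0]}
    - {"claw": 0.4,"xyz": [-0.0115,0.06,0],"angular": [-0.001,-0.0055,0]}
    - {"claw": 0.4,"xyz": [-0.0115,0.06,0],"angular": [-0.001,-0.0055,0]}
    - {"claw": 0.4,"xyz": [-0.0115,0.06,0],"angular": [-0.001,-0.0055,0]}
    - {"claw": 0.4,"xyz": [-0.0115,0.06,0],"angular": [-0.001,-0.0055,0]}
    - {"claw": 0.4,"xyz": [-0.0115,0.06,0],"angular": [-0.001,-0.0055,0]}
    - {"claw": 0.4,"xyz": [-0.0115,0.06,0],"angular": [-0.001,-0.0055,0]}
    - {"claw": 0.4,"xyz": [-0.0115,0.06,0],"angular": [-0.001,-0.0055,0]}

```text
t: 13.2
tool_pos: [573.5, -2.1, 261.6]
orientation: [-179.7, -12.8, -10.8]
force: [-0.3, -0.5, -0.2]
opening: 64.5
```

```bash
python3 - <<'E'
from h import *
go(gp(2,80),stR(),9)
E
python3 pic.py r3f 225,195,305,275 320,120,420,200
```

```text
t 13.20 pos [573.5  -2.1 261.6] ori [-179.7  -12.8  -10.8] F [-0.3 -0.5 -0.2] M [ 0.07  0.13 -0.02] open 64.5 q [-8. 16. 88. -0. 63. 93.]
to [528.6 239.5 204.1] d [-44.9 241.6 -57.5] rot [ -3.6 -17.8  -0.2] min rows 6.1
row/n=9 xyz [-0.01, 0.0537, -0.0128] ang [-0.00113, -0.00549, -5e-05]
```

View pics/r3f_scene.png

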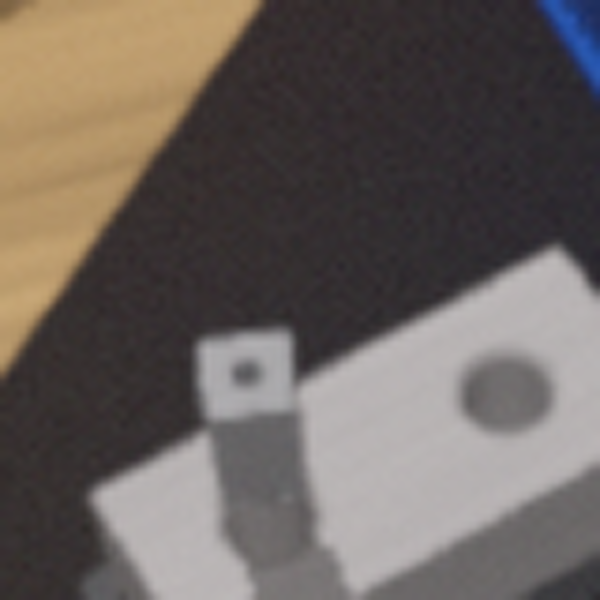

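View pics/r3f_top.png

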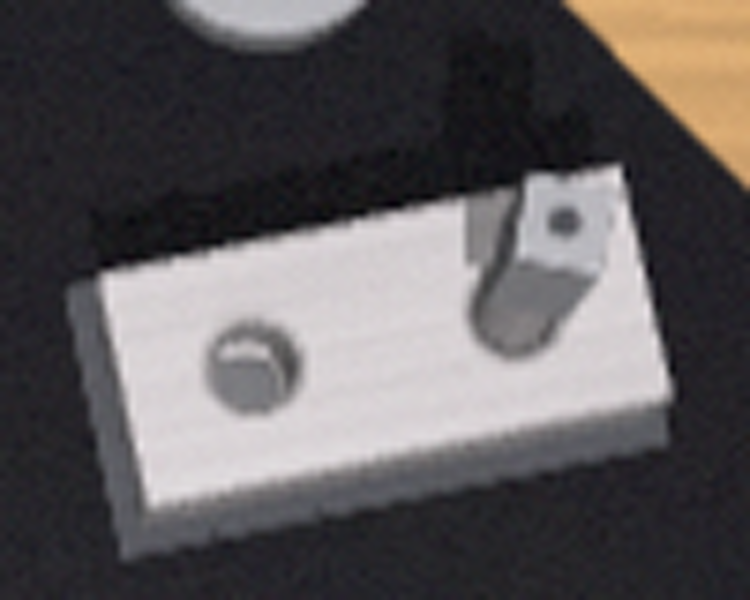

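Run:
```python
from h import *
def tri(a,b):
    f=lambda X:np.concatenate([(proj("s",X)-a)[0],(proj("t",X)-b)[0]])
    r=least_squares(f,[600,-200,150]); return r.x.round(1),f(r.x).round(2)
a=uncrop([(246,373)],225,195,7.5)[0]-[.5,1.75]; b=uncrop([(566,220)],320,120,7.5)[0]
print(tri(a,b))
a=uncrop([(268,520)],225,195,7.5)[0]-[.5,1.75]; b=uncrop([(550,252)],320,130,8)[0]
print(tri(a,b))
a=uncrop([(507,393)],225,195,7.5)[0]-[.5,1.75]; b=uncrop([(255,366)],320,120,7.5)[0]
print(tri(a,b))
```

```text
(array([ 632.9, -264.8,  175.1]), array([0.75, 0.  , 0.72, 0.21]))
(array([ 622.1, -264.6,   70.5]), array([ 0.8 , -0.  ,  0.79,  0.23]))
(array([ 602.1, -176.7,   70.8]), array([ 0.52, -0.02,  0.5 ,  0.15]))
```

The rack post's top triangulates to about 105 mm above the rack top, against about 102 for home and 110 for standing on the step. It leans only within the bore clearance, so I take it as home. Next is the post in place_2.

send_rows:
  plan:
    - {"claw": 0.4,"xyz": [-0.01,0.054,-0.003],"angular": [-0.0011,-0.0055,0]}
    - {"claw": 0.4,"xyz": [-0.01,0.054,-0.003],"angular": [-0.0011,-0.0055,0]}
    - {"claw": 0.4,"xyz": [-0.01,0.054,-0.003],"angular": [-0.0011,-0.0055,0]}
    - {"claw": 0.4,"xyz": [-0.01,0.054,-0.003],"angular": [-0.0011,-0.0055,0]}
    - {"claw": 0.4,"xyz": [-0.01,0.054,-0.003],"angular": [-0.0011,-0.0055,0]}
    - {"claw": 0.4,"xyz": [-0.01,0.054,-0.003],"angular": [-0.0011,-0.0055,0]}
    - {"claw": 0.4,"xyz": [-0.01,0.054,-0.003],"angular": [-0.0011,-0.0055,0]}
    - {"claw": 0.4,"xyz": [-0.01,0.054,-0.003],"angular": [-0.0011,-0.0055,0]}
    - {"claw": 0.4,"xyz": [-0.01,0.054,-0.003],"angular": [-0.0011,-0.0055,0]}
    - {"claw": 0.4,"xyz": [0,0,0],"angular": [0,0,0]}

```text
t: 14.13
tool_pos: [527.8, 243.2, 246.8]
orientation: [-179.9, -30.9, -10.5]
force: [-0.9, -0.3, 0.1]
opening: 64.0
```

```bash
python3 - <<'E'
from h import *
go(gp(2,60),stR(),8)
go(gp(2,0),stR(),8)
E
python3 pic.py g2 340,100,500,220 120,110,280,230
```

```text
t 14.13 pos [527.8 243.2 246.8] ori [-179.9  -30.9  -10.5] F [-0.9 -0.3  0.1] M [ 0.11  0.36 -0.01] open 64.0 q [ 27.  14. 100. -27.  44. 143.]
to [538.7 237.6 186.9] d [ 10.9  -5.7 -59.8] rot [-0.1 -0.1 -0.4] min rows 1.5
row/n=8 xyz [0.0027, -0.0014, -0.015] ang [-3e-05, -4e-05, -0.00013]
t 14.13 pos [527.8 243.2 246.8] ori [-179.9  -30.9  -10.5] F [-0.9 -0.3  0.1] M [ 0.11  0.36 -0.01] open 64.0 q [ 27.  14. 100. -27.  44. 143.]
to [569.1 231.8 135.5] d [  41.3  -11.5 -111.3] rot [-0.1 -0.1 -0.4] min rows 2.9
row/n=8 xyz [0.0103, -0.0029, -0.0278] ang [-3e-05, -4e-05, -0.00013]
```

View pics/g2_scene.png

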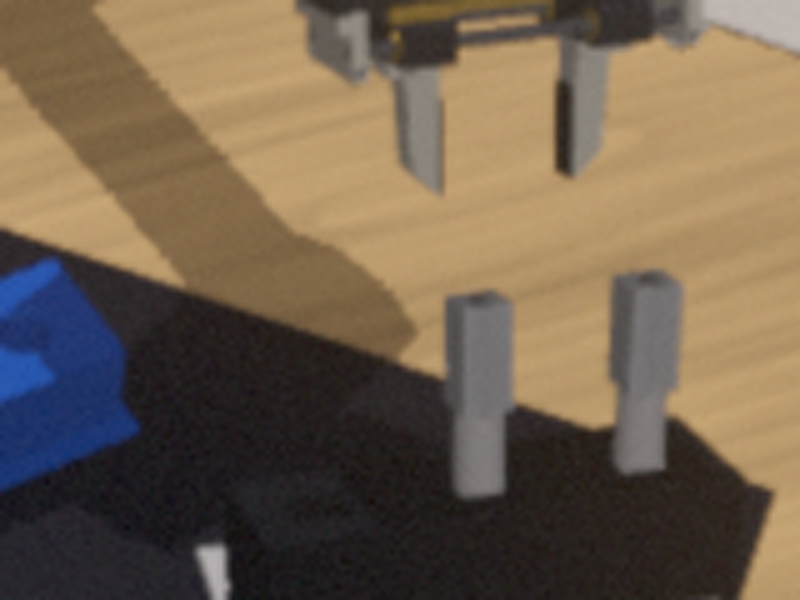

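View pics/g2_top.png

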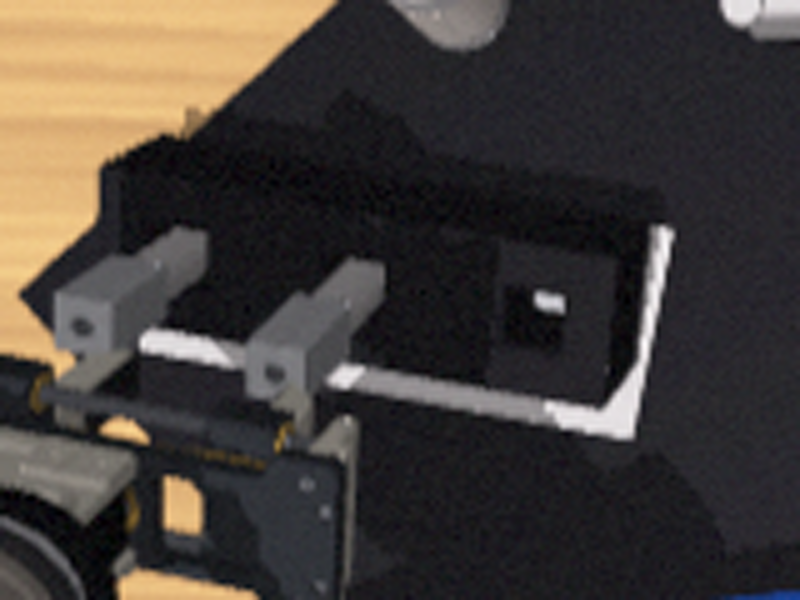

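send_rows:
  plan:
    - {"claw": 0.4,"xyz": [0.0055,-0.0028,-0.03],"angular": [0,0,-0.0003]}
    - {"claw": 0.4,"xyz": [0.0055,-0.0028,-0.03],"angular": [0,0,-0.0003]}
    - {"claw": 0.4,"xyz": [0.0055,-0.0028,-0.03],"angular": [0,0,-0.0003]}
    - {"claw": 0.4,"xyz": [0.0055,-0.0028,-0.03],"angular": [0,0,-0.0003]}
    - {"claw": 0.4,"xyz": [0.0101,-0.0019,-0.0171],"angular": [0,0,0]}
    - {"claw": 0.4,"xyz": [0.0101,-0.0019,-0.0171],"angular": [0,0,0]}
    - {"claw": 0.4,"xyz": [0.0101,-0.0019,-0.0171],"angular": [0,0,0]}
    - {"claw": 0.4,"xyz": [0.0101,-0.0019,-0.0171],"angular": [0,0,0]}
    - {"claw": 0.4,"xyz": [0.0101,-0.0019,-0.0171],"angular": [0,0,0]}
    - {"claw": 0.4,"xyz": [0,0,0],"angular": [0,0,0]}

```text
t: 15.07
tool_pos: [565.4, 228.5, 142.2]
orientation: [180.0, -30.7, -11.1]
force: [0.5, 0.5, 0.1]
opening: 64.5
```

```bash
python3 - <<'E'
from h import *
go(gp(2,0),stR(),3)
E
python3 pic.py g2b 340,100,500,220 120,110,280,230
```

```text
t 15.07 pos [565.4 228.5 142.2] ori [180.  -30.7 -11.1] F [0.5 0.5 0.1] M [0.06 0.29 0.06] open 64.5 q [ 24.  24. 104. -35.  31. 151.]
to [569.1 231.8 135.5] d [ 3.7  3.3 -6.7] rot [-0.  -0.3  0.3] min rows 0.2
row/n=3 xyz [0.0024, 0.0022, -0.0045] ang [-2e-05, -0.00028, 0.0003]
```

View pics/g2b_scene.png

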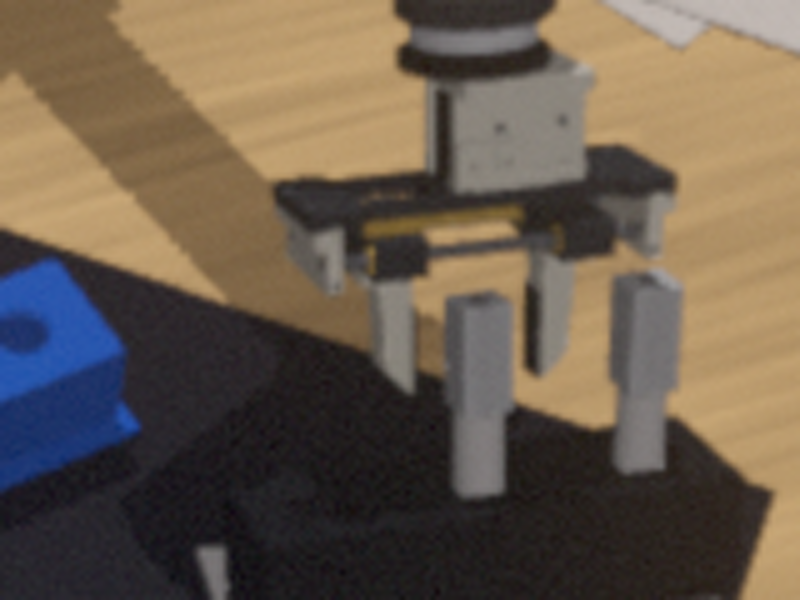

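View pics/g2b_top.png

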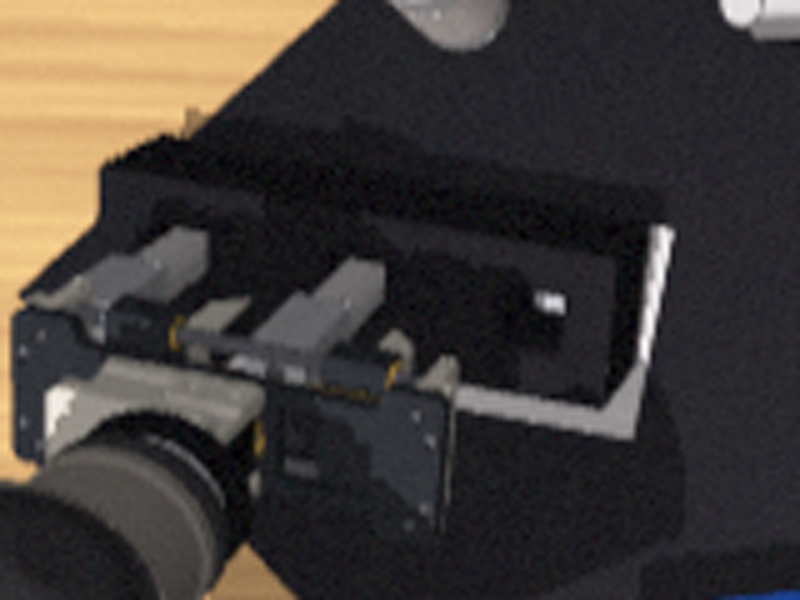

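send_rows:
  plan:
    - {"claw": 0.4,"xyz": [0.0024,0.0022,-0.0045],"angular": [0,0,0.0003]}
    - {"claw": 0.4,"xyz": [0.0024,0.0022,-0.0045],"angular": [0,0,0.0003]}
    - {"claw": 0.4,"xyz": [0.0024,0.0022,-0.0045],"angular": [0,0,0.0003]}
    - {"claw": -1,"xyz": [0,0,0],"angular": [0,0,0]}
    - {"claw": -1,"xyz": [0,0,0],"angular": [0,0,0]}
    - {"claw": -1,"xyz": [0,0,0],"angular": [0,0,0]}
    - {"claw": -1,"xyz": [0,0,0],"angular": [0,0,0]}
    - {"claw": -1,"xyz": [0,0,0],"angular": [0,0,0]}
    - {"claw": -1,"xyz": [0,0,0],"angular": [0,0,0]}
    - {"claw": -1,"xyz": [0,0,0],"angular": [0,0,0]}

```text
t: 16.0
tool_pos: [568.9, 233.0, 137.5]
orientation: [-179.9, -30.8, -10.8]
force: [1.4, 1.8, -0.5]
opening: 28.0
```

Run:
```python
from h import *
go(gp(2,0),stR(),3)
```

```text
t 16.00 pos [568.9 233.  137.5] ori [-179.9  -30.8  -10.8] F [ 1.4  1.8 -0.5] M [0.49 0.21 0.29] open 28.0 q [ 24.  25. 104. -35.  30. 152.]
to [569.1 231.8 135.5] d [ 0.2 -1.2 -2. ] rot [-0.1 -0.1 -0.1] min rows 0.1
row/n=3 xyz [0.0001, -0.0008, -0.0013] ang [-0.00011, -0.00013, -7e-05]
```

send_rows:
  plan:
    - {"claw": -1,"xyz": [-0.0066,0.0012,0.0135],"angular": [0,0,0]}
    - {"claw": -1,"xyz": [-0.0066,0.0012,0.0135],"angular": [0,0,0]}
    - {"claw": -1,"xyz": [-0.0066,0.0012,0.0135],"angular": [0,0,0]}
    - {"claw": -1,"xyz": [-0.0066,0.0012,0.0135],"angular": [0,0,0]}
    - {"claw": -1,"xyz": [-0.0066,0.0012,0.0135],"angular": [0,0,0]}
    - {"claw": -1,"xyz": [-0.0066,0.0012,0.0135],"angular": [0,0,0]}
    - {"claw": -1,"xyz": [-0.0066,0.0012,0.0135],"angular": [0,0,0]}
    - {"claw": -1,"xyz": [-0.0066,0.0012,0.0135],"angular": [0,0,0]}
    - {"claw": -1,"xyz": [-0.0066,0.0012,0.0135],"angular": [0,0,0]}
    - {"claw": -1,"xyz": [-0.0066,0.0012,0.0135],"angular": [0,0,0]}

```text
t: 16.83
tool_pos: [535.2, 238.2, 205.4]
orientation: [-180.0, -30.8, -10.8]
force: [-0.1, -0.6, -3.2]
opening: 27.7
```

```bash
python3 - <<'E'
from h import *
go(rackP(1,240),downR(-11),18)
E
python3 pic.py l2 340,100,500,220 -
```

```text
t 16.83 pos [535.2 238.2 205.4] ori [-180.   -30.8  -10.8] F [-0.1 -0.6 -3.2] M [ 0.17  0.58 -0.  ] open 27.7 q [ 26.  17. 103. -29.  39. 147.]
to [ 602.  -176.1  240. ] d [  66.8 -414.3   34.6] rot [ 5.8 30.2 -0.2] min rows 10.1
row/n=18 xyz [0.0074, -0.046, 0.0038] ang [0.0009, 0.00467, -3e-05]
```

View pics/l2_scene.png

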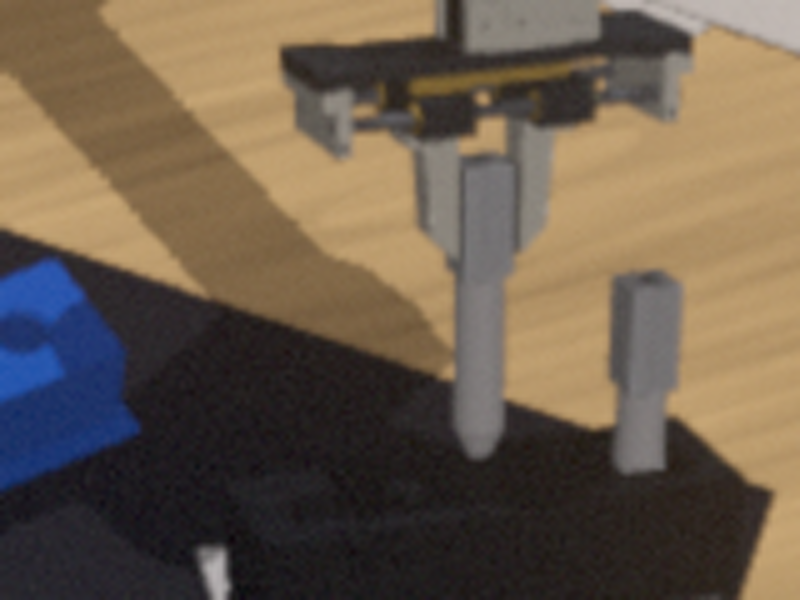

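send_rows:
  plan:
    - {"claw": -1,"xyz": [-0.01,0,0.03],"angular": [0.0009,0.0047,0]}
    - {"claw": -1,"xyz": [0,-0.03,0.03],"angular": [0.0009,0.0047,0]}
    - {"claw": -1,"xyz": [0.008,-0.05,0.02],"angular": [0.0009,0.0047,0]}
    - {"claw": -1,"xyz": [0.008,-0.05,0.01],"angular": [0.0009,0.0047,0]}
    - {"claw": -1,"xyz": [0.008,-0.05,0],"angular": [0.0009,0.0047,0]}
    - {"claw": -1,"xyz": [0.008,-0.05,0],"angular": [0.0009,0.0047,0]}
    - {"claw": -1,"xyz": [0.008,-0.05,0],"angular": [0.0009,0.0047,0]}
    - {"claw": -1,"xyz": [0.008,-0.05,0],"angular": [0.0009,0.0047,0]}
    - {"claw": -1,"xyz": [0.008,-0.05,0],"angular": [0.0009,0.0047,0]}
    - {"claw": -1,"xyz": [0.008,-0.05,0],"angular": [0.0009,0.0047,0]}

```text
t: 17.72
tool_pos: [562.5, 22.1, 250.0]
orientation: [-179.9, -13.5, -10.8]
force: [0.1, 0.0, -3.8]
opening: 28.3
```

Run:
```python
from h import *
go(rackP(1,240),downR(-11),9)
```

```text
t 17.72 pos [562.5  22.1 250. ] ori [-179.9  -13.5  -10.8] F [ 0.1  0.  -3.8] M [0.08 0.28 0.  ] open 28.3 q [-5. 15. 91. -2. 60. 97.]
to [ 602.  -176.1  240. ] d [  39.5 -198.2  -10. ] rot [ 2.5 13.3 -0.2] min rows 4.9
row/n=9 xyz [0.0088, -0.0441, -0.0022] ang [0.00077, 0.00409, -7e-05]
```

send_rows:
  plan:
    - {"claw": -1,"xyz": [0.0088,-0.044,0.002],"angular": [0.0008,0.0041,0]}
    - {"claw": -1,"xyz": [0.0088,-0.044,0.002],"angular": [0.0008,0.0041,0]}
    - {"claw": -1,"xyz": [0.0088,-0.044,0],"angular": [0.0008,0.0041,0]}
    - {"claw": -1,"xyz": [0.0088,-0.044,0],"angular": [0.0008,0.0041,0]}
    - {"claw": -1,"xyz": [0.0088,-0.044,0],"angular": [0.0008,0.0041,0]}
    - {"claw": -1,"xyz": [0.0088,-0.044,-0.004],"angular": [0.0008,0.0041,0]}
    - {"claw": -1,"xyz": [0.0088,-0.044,-0.008],"angular": [0.0008,0.0041,0]}
    - {"claw": -1,"xyz": [0.0088,-0.044,-0.008],"angular": [0.0008,0.0041,0]}
    - {"claw": -1,"xyz": [0.0088,-0.044,-0.008],"angular": [0.0008,0.0041,0]}
    - {"claw": -1,"xyz": [0,0,0],"angular": [0,0,0]}

```text
t: 18.55
tool_pos: [602.5, -179.0, 235.9]
orientation: [-180.0, 0.1, -11.0]
force: [-1.7, -0.3, -4.0]
opening: 28.2
```

```bash
python3 - <<'E'
from h import *
go(rackP(1,240),downR(-11),9)
E
python3 pic.py r2 225,170,325,250 -
```

```text
t 18.55 pos [ 602.5 -179.   235.9] ori [-1.8e+02  1.0e-01 -1.1e+01] F [-1.7 -0.3 -4. ] M [0.02 0.12 0.01] open 28.2 q [-24.  30.  69.  -0.  81.  77.]
to [ 602.  -176.1  240. ] d [-0.6  2.9  4.1] rot [-0.  -0.1 -0. ] min rows 0.1
row/n=9 xyz [-0.0001, 0.0006, 0.0009] ang [-1e-05, -3e-05, -0.0]
```

View pics/r2_scene.png

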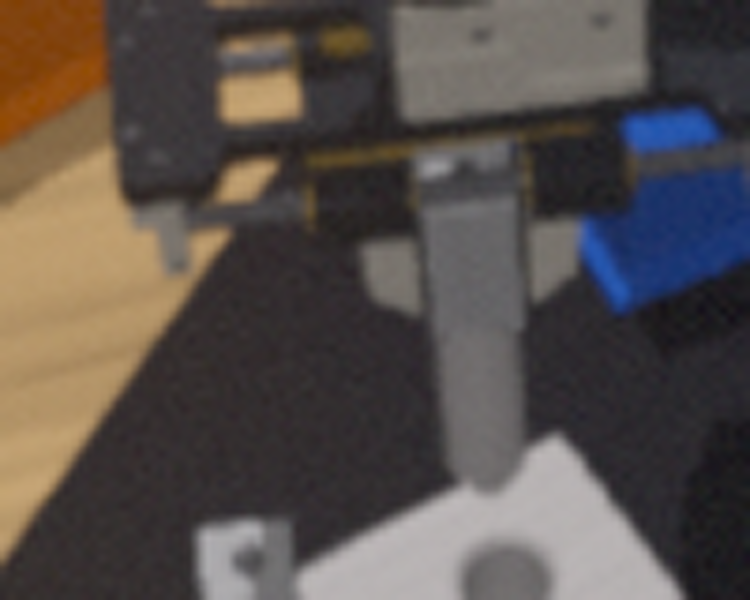

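Run:
```python
from h import *
f=lambda P:((proj("s",P)+[.5,1.75]-[225,170]+.5)*7.5-.5)[0].round(0)
for z in (124,140,224,284): print(z,f([602.5,-179,z]), "above bore", f([602,-176.3,z]))
print(f([602,-176.3,70]))
```

```text
124 [498. 495.] above bore [505. 491.]
140 [496. 467.] above bore [503. 463.]
224 [484. 311.] above bore [492. 307.]
284 [474. 187.] above bore [482. 183.]
[512. 581.]
```

send_rows:
  plan:
    - {"claw": -1,"xyz": [0.001,0.003,-0.005],"angular": [-0.0005,-0.0027,0]}
    - {"claw": -1,"xyz": [0.001,0.003,-0.005],"angular": [-0.0005,-0.0027,0]}
    - {"claw": -1,"xyz": [0,0,-0.005],"angular": [0,0,0]}
    - {"claw": -1,"xyz": [0,0,-0.005],"angular": [0,0,0]}
    - {"claw": -1,"xyz": [0,0,-0.005],"angular": [0,0,0]}
    - {"claw": -1,"xyz": [0,0,-0.005],"angular": [0,0,0]}
    - {"claw": -1,"xyz": [0,0,-0.005],"angular": [0,0,0]}
    - {"claw": -1,"xyz": [0,0,-0.005],"angular": [0,0,0]}
    - {"claw": -1,"xyz": [0,0,-0.005],"angular": [0,0,0]}
    - {"claw": -1,"xyz": [0,0,0],"angular": [0,0,0]}

```text
t: 19.43
tool_pos: [603.0, -171.4, 214.5]
orientation: [-179.9, -1.9, -10.8]
force: [0.4, 0.0, -4.0]
opening: 27.7
```

```bash
python3 - <<'E'
from h import *
go(rackP(1,240),downR(-11),9)
E
python3 pic.py r2b 225,190,325,265 -
```

```text
t 19.43 pos [ 603.  -171.4  214.5] ori [-179.9   -1.9  -10.8] F [ 0.4  0.  -4. ] M [0.01 0.08 0.05] open 27.7 q [-23.  30.  73.   1.  75.  77.]
to [ 602.  -176.1  240. ] d [-1.  -4.7 25.5] rot [ 0.2  1.9 -0.2] min rows 0.6
row/n=9 xyz [-0.0002, -0.0011, 0.0057] ang [7e-05, 0.0006, -7e-05]
```

View pics/r2b_scene.png

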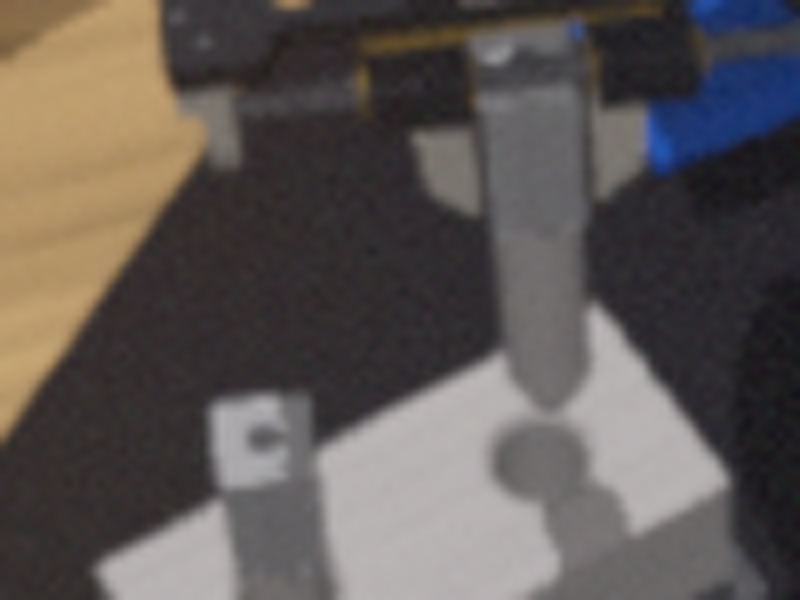

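send_rows:
  plan:
    - {"claw": -1,"xyz": [-0.001,-0.005,0],"angular": [0,0,0]}
    - {"claw": -1,"xyz": [0,-0.005,0],"angular": [0,0,0]}
    - {"claw": -1,"xyz": [0,0,-0.012],"angular": [0,0,0]}
    - {"claw": -1,"xyz": [0,0,-0.012],"angular": [0,0,0]}
    - {"claw": -1,"xyz": [0,0,-0.012],"angular": [0,0,0]}
    - {"claw": -1,"xyz": [0,0,-0.01],"angular": [0,0,0]}
    - {"claw": -1,"xyz": [0,0,-0.01],"angular": [0,0,0]}
    - {"claw": -1,"xyz": [0,0,-0.01],"angular": [0,0,0]}
    - {"claw": -1,"xyz": [0,0,-0.01],"angular": [0,0,0]}
    - {"claw": -1,"xyz": [0,0,-0.01],"angular": [0,0,0]}

```text
t: 20.32
tool_pos: [602.8, -176.4, 171.7]
orientation: [-179.9, -2.0, -10.8]
force: [-0.9, -0.1, -3.5]
opening: 27.8
```

send_rows:
  plan:
    - {"claw": -1,"xyz": [0,0,-0.007],"angular": [0,0,0]}
    - {"claw": -1,"xyz": [0,0,-0.007],"angular": [0,0,0]}
    - {"claw": -1,"xyz": [0,0,-0.007],"angular": [0,0,0]}
    - {"claw": -1,"xyz": [0,0,-0.007],"angular": [0,0,0]}
    - {"claw": -1,"xyz": [0,0,-0.007],"angular": [0,0,0]}
    - {"claw": -1,"xyz": [0,0,-0.007],"angular": [0,0,0]}
    - {"claw": -1,"xyz": [0,0,-0.007],"angular": [0,0,0]}
    - {"claw": -1,"xyz": [0,0,-0.007],"angular": [0,0,0]}
    - {"claw": -1,"xyz": [0,0,-0.004],"angular": [0,0,0]}
    - {"claw": -1,"xyz": [0,0,0],"angular": [0,0,0]}

```text
t: 21.15
tool_pos: [602.5, -176.4, 141.6]
orientation: [-179.9, -2.0, -10.8]
force: [-0.2, 0.4, -4.0]
opening: 27.7
```

No side force so far. I'll continue down slowly.

send_rows:
  plan:
    - {"claw": -1,"xyz": [0,0,-0.003],"angular": [0,0,0]}
    - {"claw": -1,"xyz": [0,0,-0.003],"angular": [0,0,0]}
    - {"claw": -1,"xyz": [0,0,-0.003],"angular": [0,0,0]}
    - {"claw": -1,"xyz": [0,0,-0.003],"angular": [0,0,0]}
    - {"claw": -1,"xyz": [0,0,-0.003],"angular": [0,0,0]}
    - {"claw": -1,"xyz": [0,0,-0.003],"angular": [0,0,0]}
    - {"claw": -1,"xyz": [0,0,-0.003],"angular": [0,0,0]}
    - {"claw": -1,"xyz": [0,0,-0.003],"angular": [0,0,0]}
    - {"claw": -1,"xyz": [0,0,0],"angular": [0,0,0]}
    - {"claw": -1,"xyz": [0,0,0],"angular": [0,0,0]}

```text
t: 21.98
tool_pos: [602.7, -176.5, 130.1]
orientation: [-179.9, -2.0, -10.8]
force: [0.8, 0.6, -3.5]
opening: 27.8
```

send_rows:
  plan:
    - {"claw": -1,"xyz": [0,0,-0.003],"angular": [0,0,0]}
    - {"claw": -1,"xyz": [0,0,-0.003],"angular": [0,0,0]}
    - {"claw": -1,"xyz": [0,0,-0.003],"angular": [0,0,0]}
    - {"claw": -1,"xyz": [0,0,-0.003],"angular": [0,0,0]}
    - {"claw": -1,"xyz": [0,0,0],"angular": [0,0,0]}
    - {"claw": -1,"xyz": [0,0,0],"angular": [0,0,0]}
    - {"claw": -1,"xyz": [0,0,0],"angular": [0,0,0]}
    - {"claw": -1,"xyz": [0,0,0],"angular": [0,0,0]}
    - {"claw": -1,"xyz": [0,0,0],"angular": [0,0,0]}
    - {"claw": -1,"xyz": [0,0,0],"angular": [0,0,0]}

```text
t: 22.82
tool_pos: [602.8, -176.5, 124.3]
orientation: [-179.9, -2.0, -10.8]
force: [-0.2, -0.5, -2.1]
opening: 27.8
```

send_rows:
  plan:
    - {"claw": -1,"xyz": [0,0,-0.002],"angular": [0,0,0]}
    - {"claw": -1,"xyz": [0,0,-0.002],"angular": [0,0,0]}
    - {"claw": -1,"xyz": [0,0,0],"angular": [0,0,0]}
    - {"claw": -1,"xyz": [0,0,0],"angular": [0,0,0]}
    - {"claw": -1,"xyz": [0,0,0],"angular": [0,0,0]}
    - {"claw": -1,"xyz": [0,0,0],"angular": [0,0,0]}
    - {"claw": -1,"xyz": [0,0,0],"angular": [0,0,0]}
    - {"claw": -1,"xyz": [0,0,0],"angular": [0,0,0]}
    - {"claw": -1,"xyz": [0,0,0],"angular": [0,0,0]}
    - {"claw": -1,"xyz": [0,0,0],"angular": [0,0,0]}

```text
t: 23.65
tool_pos: [603.0, -176.5, 124.1]
orientation: [-179.9, -2.1, -10.8]
force: [-3.0, 1.4, 9.4]
opening: 28.0
```

send_rows:
  plan:
    - {"claw": -1,"xyz": [0,0,0.0025],"angular": [0,0,0]}
    - {"claw": -1,"xyz": [0,0,0],"angular": [0,0,0]}
    - {"claw": 0.4,"xyz": [0,0,0],"angular": [0,0,0]}
    - {"claw": 0.4,"xyz": [0,0,0],"angular": [0,0,0]}
    - {"claw": 0.4,"xyz": [0,0,0],"angular": [0,0,0]}
    - {"claw": 0.4,"xyz": [0,0,0],"angular": [0,0,0]}
    - {"claw": 0.4,"xyz": [0,0,0.01],"angular": [0,0,0]}
    - {"claw": 0.4,"xyz": [0,0,0.04],"angular": [0,0,0]}
    - {"claw": 0.4,"xyz": [0,0,0.06],"angular": [0,0,0]}
    - {"claw": 0.4,"xyz": [0,0,0.06],"angular": [0,0,0]}

```text
t: 24.48
tool_pos: [602.3, -176.3, 208.9]
orientation: [-179.8, -1.9, -10.8]
force: [0.6, 0.6, 0.3]
opening: 64.0
```

send_rows:
  plan:
    - {"claw": 0.4,"xyz": [-0.04,0.03,0.04],"angular": [0,0,0]}
    - {"claw": 0.4,"xyz": [-0.04,0.03,0.03],"angular": [0,0,0]}
    - {"claw": 0.4,"xyz": [-0.04,0.03,0],"angular": [0,0,0]}
    - {"claw": 0.4,"xyz": [-0.04,0.03,0],"angular": [0,0,0]}
    - {"claw": 0.4,"xyz": [-0.04,0.03,0],"angular": [0,0,0]}
    - {"claw": 0.4,"xyz": [-0.04,0.03,0],"angular": [0,0,0]}
    - {"claw": 0.4,"xyz": [0,0,0],"angular": [0,0,0]}
    - {"claw": 0.4,"xyz": [0,0,0],"angular": [0,0,0]}
    - {"claw": 0.4,"xyz": [0,0,0],"angular": [0,0,0]}
    - {"claw": 0.4,"xyz": [0,0,0],"angular": [0,0,0]}

```text
t: 25.32
tool_pos: [483.6, -87.1, 243.6]
orientation: [-179.9, -2.1, -10.8]
force: [0.0, -0.2, -0.4]
opening: 64.3
```

```bash
python3 pic.py e1 225,190,325,265 320,120,420,195; python3 pic.py e2 0,0,640,400 -
```

```text
(no output)
```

View pics/e1_scene.png

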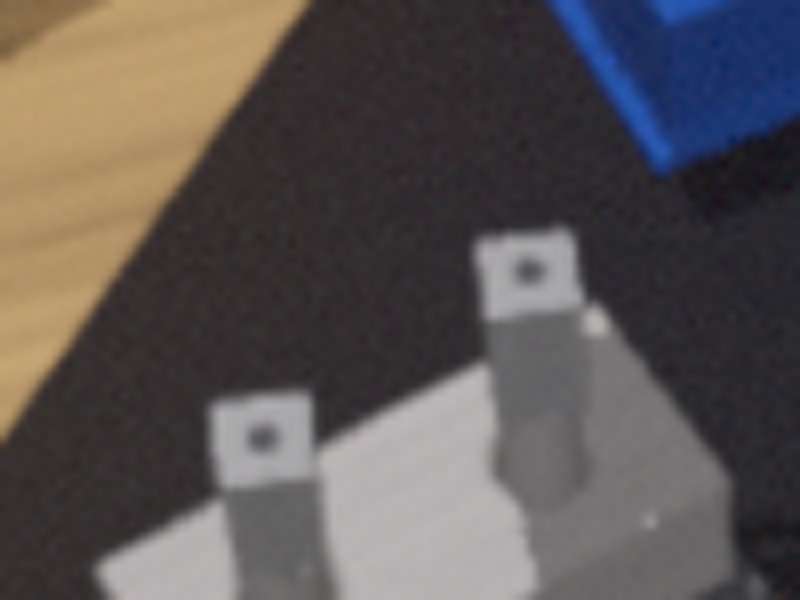

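View pics/e1_top.png

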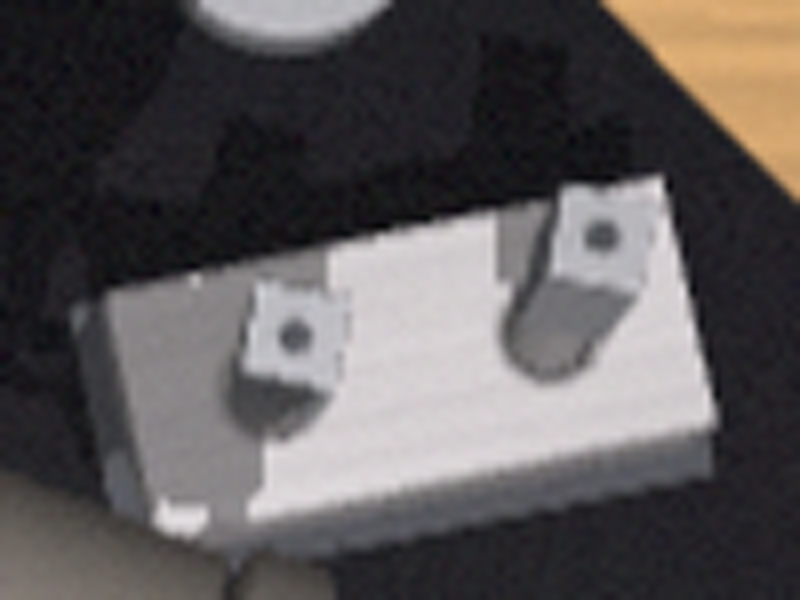

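View pics/e2_scene.png

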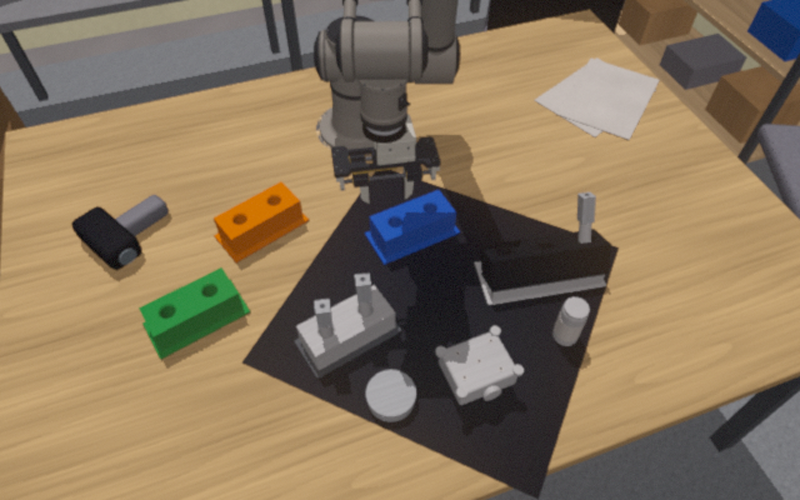

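Run:
```python
from h import *
def tri(a,b):
    a=uncrop([a],225,190,8)[0]-[.5,1.75]; b=uncrop([b],320,120,8)[0]
    f=lambda X:np.concatenate([(proj("s",X)-a)[0],(proj("t",X)-b)[0]])
    r=least_squares(f,[600,-200,150]); return r.x.round(1),f(r.x).round(2)
print(tri((263,438),(602,236)));print(tri((530,270),(296,336)))
```

```text
(array([ 632.6, -264.5,  174.4]), array([0.79, 0.  , 0.77, 0.23]))
(array([ 602.4, -176.3,  174.2]), array([ 0.33, -0.01,  0.31,  0.09]))
```

Both rack post tops triangulate to the same height, about 174 mm. The second was felt bottoming at the floor height. I'll feel the height of the first, which leans, with a light touch of the shut fingers on its top: about 172 means home, about 180 means on the step.

send_rows:
  plan:
    - {"claw": -1,"xyz": [0.028,-0.0354,0],"angular": [0,0.0005,0]}
    - {"claw": -1,"xyz": [0.028,-0.0354,0],"angular": [0,0.0005,0]}
    - {"claw": -1,"xyz": [0.028,-0.0354,0],"angular": [0,0.0005,0]}
    - {"claw": -1,"xyz": [0.028,-0.0354,0],"angular": [0,0.0005,0]}
    - {"claw": -1,"xyz": [0.028,-0.0354,0],"angular": [0,0.0005,0]}
    - {"claw": -1,"xyz": [0.028,-0.0354,0],"angular": [0,0.0005,0]}
    - {"claw": -1,"xyz": [0.028,-0.0354,0],"angular": [0,0.0005,0]}
    - {"claw": -1,"xyz": [0.028,-0.0354,0],"angular": [0,0.0005,0]}
    - {"claw": -1,"xyz": [0.028,-0.0354,0],"angular": [0,0.0005,0]}
    - {"claw": -1,"xyz": [0.028,-0.0354,0],"angular": [0,0.0005,0]}

```text
t: 26.3
tool_pos: [623.4, -264.8, 242.8]
orientation: [179.8, -0.2, -10.8]
force: [0.8, 0.6, -0.1]
opening: 2.9
```

send_rows:
  plan:
    - {"claw": -1,"xyz": [0,0,0],"angular": [0,0,0]}
    - {"claw": -1,"xyz": [0,0,-0.02],"angular": [0,0,0]}
    - {"claw": -1,"xyz": [0,0,-0.02],"angular": [0,0,0]}
    - {"claw": -1,"xyz": [0,0,-0.02],"angular": [0,0,0]}
    - {"claw": -1,"xyz": [0,0,-0.02],"angular": [0,0,0]}
    - {"claw": -1,"xyz": [0,0,-0.01],"angular": [0,0,0]}
    - {"claw": -1,"xyz": [0,0,0],"angular": [0,0,0]}
    - {"claw": -1,"xyz": [0,0,0],"angular": [0,0,0]}
    - {"claw": -1,"xyz": [0,0,0],"angular": [0,0,0]}
    - {"claw": -1,"xyz": [0,0,0],"angular": [0,0,0]}

```text
t: 27.13
tool_pos: [623.1, -263.6, 199.3]
orientation: [179.8, -0.3, -10.8]
force: [0.2, 1.2, 0.1]
opening: 0.3
```

send_rows:
  plan:
    - {"claw": -1,"xyz": [0.003,0,-0.01],"angular": [0,0,0]}
    - {"claw": -1,"xyz": [0.003,0,-0.01],"angular": [0,0,0]}
    - {"claw": -1,"xyz": [0,0,-0.01],"angular": [0,0,0]}
    - {"claw": -1,"xyz": [0,0,-0.004],"angular": [0,0,0]}
    - {"claw": -1,"xyz": [0,0,-0.004],"angular": [0,0,0]}
    - {"claw": -1,"xyz": [0,0,-0.002],"angular": [0,0,0]}
    - {"claw": -1,"xyz": [0,0,-0.002],"angular": [0,0,0]}
    - {"claw": -1,"xyz": [0,0,0],"angular": [0,0,0]}
    - {"claw": -1,"xyz": [0,0,0],"angular": [0,0,0]}
    - {"claw": -1,"xyz": [0,0,0],"angular": [0,0,0]}

```text
t: 27.97
tool_pos: [625.8, -263.5, 177.7]
orientation: [179.8, -0.3, -10.8]
force: [0.2, -0.0, -0.7]
opening: 0.5
```

No contact at 177.7, so the post isn't on the step. I'll go on down a few mm.

send_rows:
  plan:
    - {"claw": -1,"xyz": [0,0,-0.002],"angular": [0,0,0]}
    - {"claw": -1,"xyz": [0,0,-0.002],"angular": [0,0,0]}
    - {"claw": -1,"xyz": [0,0,-0.002],"angular": [0,0,0]}
    - {"claw": -1,"xyz": [0,0,-0.002],"angular": [0,0,0]}
    - {"claw": -1,"xyz": [0,0,-0.002],"angular": [0,0,0]}
    - {"claw": -1,"xyz": [0,0,0],"angular": [0,0,0]}
    - {"claw": -1,"xyz": [0,0,0],"angular": [0,0,0]}
    - {"claw": -1,"xyz": [0,0,0],"angular": [0,0,0]}
    - {"claw": -1,"xyz": [0,0,0],"angular": [0,0,0]}
    - {"claw": -1,"xyz": [0,0,0],"angular": [0,0,0]}

```text
t: 28.8
tool_pos: [625.9, -263.5, 172.8]
orientation: [179.8, -0.3, -10.8]
force: [-0.7, -0.6, 4.3]
opening: 0.2
```

Contact is at 172.8, so this post is fully home. I'll retreat and take a final look.

send_rows:
  plan:
    - {"claw": -1,"xyz": [0,0,0.02],"angular": [0,0,0]}
    - {"claw": -1,"xyz": [0,0,0.04],"angular": [0,0,0]}
    - {"claw": -1,"xyz": [0,0,0.06],"angular": [0,0,0]}
    - {"claw": -1,"xyz": [-0.02,0,0.06],"angular": [0,0,0]}
    - {"claw": -1,"xyz": [-0.04,0,0.02],"angular": [0,0,0]}
    - {"claw": -1,"xyz": [-0.05,0,0],"angular": [0,0,0]}
    - {"claw": -1,"xyz": [-0.05,0,0],"angular": [0,0,0]}
    - {"claw": -1,"xyz": [-0.04,0,0],"angular": [0,0,0]}
    - {"claw": -1,"xyz": [0,0,0],"angular": [0,0,0]}
    - {"claw": -1,"xyz": [0,0,0],"angular": [0,0,0]}

```text
t: 29.63
tool_pos: [525.4, -263.6, 273.4]
orientation: [179.8, -0.3, -10.8]
force: [0.2, -0.2, 0.1]
opening: 0.6
```

```bash
python3 pic.py f1 200,120,520,340 120,80,440,300
```

```text
(no output)
```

View pics/f1_scene.png

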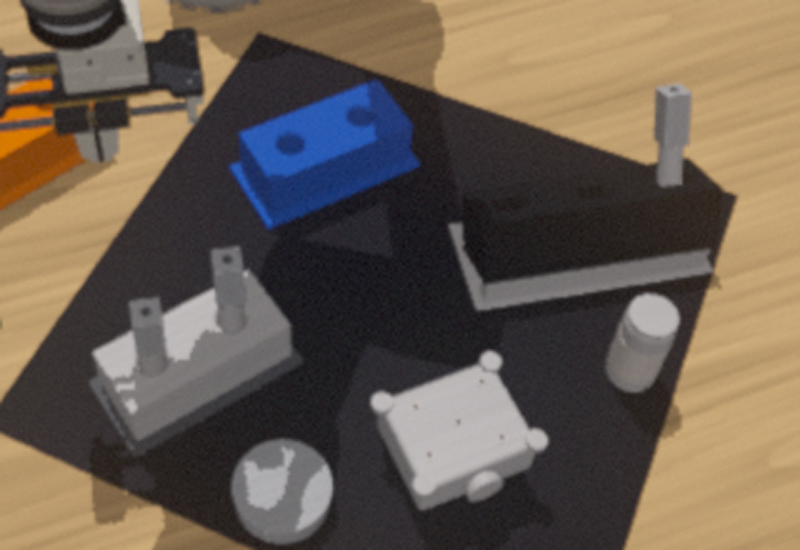

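View pics/f1_top.png

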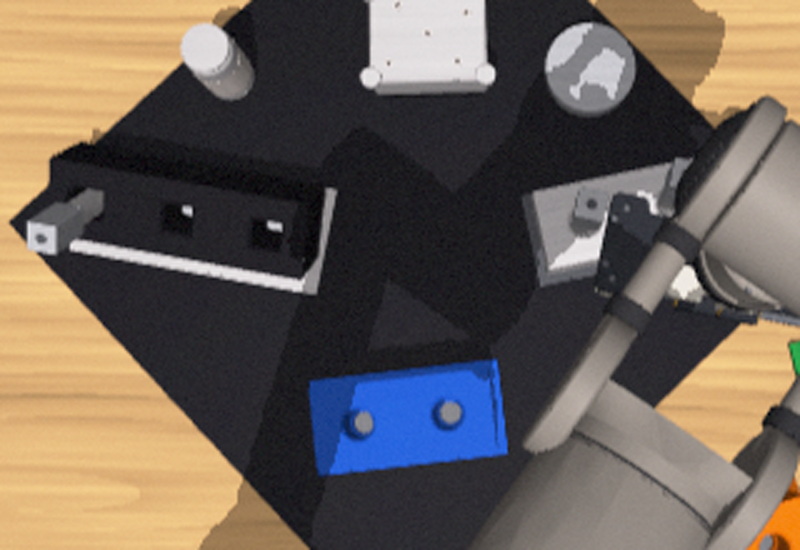

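Two posts stand in the aluminium rack at scene (150,335) and (228,290). The third is untouched in the stand at (671,135). The robot is clear and the bystanders haven't moved, so I'm handing in.

```bash
python3 -c "
from bench import robot
print(robot.finish_job())"
```

```text
the job is handed in; nothing more can be done
None
```

I moved the posts from place_3 and place_2 into the rack at seat_2 and seat_1, and the job was handed in at about 30 s. The place_1 post stayed untouched in the stand; I took it for the square one by elimination and did not feel it.

**Checks on the rack posts**
- **seat_1:** the post stopped hard with its foot at the floor height of 12 mm, with almost no side force on the way down. A square foot would have stopped 8 mm higher.
- **seat_2:** the first stop was at tool height 127 mm, between the 123 mm I expected for home and 131 mm for the step. I had gripped this post about 3 mm off because the posts leaned more than I had assumed. I then touched its top with the shut fingers and met it at 172.8 mm; home is about 172 mm and the step about 180 mm.
- **Feet:** both showed a cone in the pictures taken while they were lifted.

**What disagreed**
- **Camera heights:** both post tops measured about 174 mm by camera, 2 mm above the expected value but well short of 180 mm.
- **Lean:** the seat_2 post leans about 4 degrees within its bore clearance. My estimate is that its weight is still on the floor, but I did not measure that directly.
- **Bystanders:** the housing, tin and spray can looked unmoved in the last pictures.

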